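Weigh the batch of drying blanks

TASK

Weigh the batch of drying blanks: lay every blank on the bench flat into the weighing pan, one squarely on the other between its stakes, swing up the bail, hang the pan by it in both hooks of the spring scale and let it down slowly, without a drop, until it hangs free and the pointer settles. Then slide the marker on the scale's left edge to the height of the pointer, so that next week's weight can be compared. Last, take the loaded pan off again and set it down upright on the bench so that the spring is not left under load, leaving the marker where it was set and the sanding block and the tape where they lay.

Things in the scene. Friction and masses are not known exactly. Their poses are not given: they have to be found in the camera images.
- scale_base: bench spring scale, screwed to the bench: foot 120 x 150 mm, grey housing 48 x 60 mm (x by y) and 172 mm high with a white graduated plate on its front (-x); a rod comes up out of its top and carries an arm to its right (-y) that ends in two upturned hooks. Origin: on the bench under the housing's middle; y towards the marker's side
- pan: aluminium weighing pan, 143 x 116 mm, on 8 mm feet. Floor 12 mm above the underside of the feet, rim 21 mm. Four 6 mm wire stakes (at x +-47, y +-36.5 mm, 94 mm high, tops bent outward) and a 30 mm wide upright plate on each short side (inner face at x +-65.5 mm, 93 mm high) leave a blank about 7 mm of play all round. Loose, 0.4 kg. Origin: centre, at the underside of the feet; x along its length, z up
- bail (a joint): angle of the pan's swinging wire bail: 0 = straight up, positive = swung down to the pan's -y side; at 1.70 rad it lies on its stop, its bar beside the pan. Swings freely (falls back when let go), -0.3 to 1.70. Its pivots are 70 mm above the pan's underside over the middle line y = 0, its bar 95 mm from them: 165 mm above the underside when up; the pan hangs level below it
- bail_bar (a point): middle of the bail's straight bar (round, 8 mm diameter, straight for 121 mm, parallel to the pan's x); this point's x runs along the bar, its z from the pivots to the bar
- scale (a joint): travel of the spring scale's carriage in m: 0 = no load, grows as the load draws the hooks and pointer straight down (130 N/m, so about 75 mm for 1 kg; stop at 84 mm; damped, settles in about 2 s)
- hook_seat (a point): midway between the scale's two upturned hooks, where the middle of the bail's bar comes to rest. Hooks 76 mm apart along this point's x, of 8 mm wire, V-shaped, open upward: mouth 30 mm wide, tips 25 mm above the seat; a bar joins them 62 mm to +y, the column is 125 mm to +y. Unloaded it is 260 mm above the bench, with nothing above it; it goes down with the scale joint
- rider (a joint): height of the marker that slides on the left edge of the scale's housing, in m: 0 = at the no-load mark, grows downward to 0.084; it marks the pointer's place when it has the same value as the scale joint. Stiff (about 2 N of friction): it stays where it is left
- rider_tab (a point): middle of the marker's thumb tab, 12 mm thick along this point's x, 18 mm high, 34 mm long along y, on a stem that holds it 84 mm to the left (y) of the housing's middle; can be pinched from above. Moves down by the value of the rider joint (152 mm above the bench at 0)
- pointer (a point): the brass pointer in the slot of the scale's graduated front plate (at the same height as the marker's line when the joints agree); graduations are 5 mm apart
- sanding_block: cork sanding block, 52 x 91 x 29 mm, a bystander lying in front of the scale; origin at the centre of its underside
- tape_roll: roll of tape, 68 mm across, 19 mm high, a bystander lying at the right of the blanks; origin at the centre of its underside
- blank_a: hardwood blank 116 x 54 x 18 mm with brown wax-sealed ends, about 0.075 kg, flat on the bench; three to five of the five are there. Origin: centre of its underside; x along its length, z up
- blank_b: hardwood blank 116 x 54 x 18 mm with brown wax-sealed ends, about 0.075 kg, flat on the bench; three to five of the five are there. Origin: centre of its underside; x along its length, z up
- blank_c: hardwood blank 116 x 54 x 18 mm with brown wax-sealed ends, about 0.075 kg, flat on the bench; three to five of the five are there. Origin: centre of its underside; x along its length, z up
- blank_d: hardwood blank 116 x 54 x 18 mm with brown wax-sealed ends, about 0.075 kg, flat on the bench; three to five of the five are there. Origin: centre of its underside; x along its length, z up
- blank_e: hardwood blank 116 x 54 x 18 mm with brown wax-sealed ends, about 0.075 kg, flat on the bench; three to five of the five are there. Origin: centre of its underside; x along its length, z up
- rider_mark (a point): tip of the marker's line on the scale's front plate, beside the pointer's slot; set when it is as high as the pointer
There are look-alikes about, which are no part of the job. Leave any red look-alike of the blank_d alone.

How it is judged:
On the way, in this order (a step that is already met when the one before it is completed fails the run):
1. every blank lies squarely piled in the pan, the pan standing on the bench (x of blank_a in the frame of pan between -0.01 and 0.01 m and y of blank_a in the frame of pan between -0.01 and 0.01 m and z of blank_a in the frame of pan between 0.008 and 0.09 m and angle between the x axis of each of blank_a, blank_b, blank_c, blank_d, blank_e and the x axis of pan, either way round below 0.12 rad and angle between the z axis of each of blank_a, blank_b, blank_c, blank_d, blank_e and the z axis of pan, either way round below 0.06 rad and x of blank_b in the frame of pan between -0.01 and 0.01 m and y of blank_b in the frame of pan between -0.01 and 0.01 m and z of blank_b in the frame of pan between 0.008 and 0.09 m and x of blank_c in the frame of pan between -0.01 and 0.01 m and y of blank_c in the frame of pan between -0.01 and 0.01 m and z of blank_c in the frame of pan between 0.008 and 0.09 m and x of blank_d in the frame of pan between -0.01 and 0.01 m and y of blank_d in the frame of pan between -0.01 and 0.01 m and z of blank_d in the frame of pan between 0.008 and 0.09 m and x of blank_e in the frame of pan between -0.01 and 0.01 m and y of blank_e in the frame of pan between -0.01 and 0.01 m and z of blank_e in the frame of pan between 0.008 and 0.09 m and height (world z) of pan below 0.006 m and angle between pan's own z axis and vertical below 0.05 rad), for 0.2 s.
2. the loaded pan hangs from both hooks, let go, and the pointer has settled (x of blank_a in the frame of pan between -0.01 and 0.01 m and y of blank_a in the frame of pan between -0.01 and 0.01 m and z of blank_a in the frame of pan between 0.008 and 0.09 m and angle between the x axis of each of blank_a, blank_b, blank_c, blank_d, blank_e and the x axis of pan, either way round below 0.12 rad and angle between the z axis of each of blank_a, blank_b, blank_c, blank_d, blank_e and the z axis of pan, either way round below 0.06 rad and x of blank_b in the frame of pan between -0.01 and 0.01 m and y of blank_b in the frame of pan between -0.01 and 0.01 m and z of blank_b in the frame of pan between 0.008 and 0.09 m and x of blank_c in the frame of pan between -0.01 and 0.01 m and y of blank_c in the frame of pan between -0.01 and 0.01 m and z of blank_c in the frame of pan between 0.008 and 0.09 m and x of blank_d in the frame of pan between -0.01 and 0.01 m and y of blank_d in the frame of pan between -0.01 and 0.01 m and z of blank_d in the frame of pan between 0.008 and 0.09 m and x of blank_e in the frame of pan between -0.01 and 0.01 m and y of blank_e in the frame of pan between -0.01 and 0.01 m and z of blank_e in the frame of pan between 0.008 and 0.09 m and distance between bail_bar and hook_seat below 0.02 m and contact force between pan and scale_base above 3 N and height (world z) of pan above 0.008 m and angle between pan's own z axis and vertical below 0.2 rad and contact force between the fingers and pan below 0.05 N and velocity of joint scale between -0.006 and 0.006 m/s and linear speed of pan below 0.03 m/s), for 0.8 s.
3. the marker is set within 4 mm of the pointer's height while the pan hangs at rest (distance between bail_bar and hook_seat below 0.02 m and contact force between pan and scale_base above 3 N and height (world z) of pan above 0.008 m and angle between pan's own z axis and vertical below 0.2 rad and contact force between the fingers and pan below 0.05 N and velocity of joint scale between -0.006 and 0.006 m/s and linear speed of pan below 0.03 m/s and z of rider_mark in the frame of pointer between -0.004 and 0.004 m), for 0.4 s.
At the end, for the whole second after the job is handed in: every blank present lies flat in one pile in the pan, within 10 mm of its middle both ways and 0.12 rad of its length; the pan stands upright on the bench at rest, off the hooks; the scale is back within 4 mm of no load; the marker is still below its 30 mm mark (all of step 1 and linear speed of pan below 0.02 m/s and value of joint scale below 0.004 m and value of joint rider above 0.03 m and distance between bail_bar and hook_seat above 0.06 m); the robot touches nothing.
It fails at once if the load is dropped on the scale (the hooks go down faster than 0.25 m/s) (velocity of joint scale above 0.25 m/s).
It fails at once if the sanding block is moved more than 3 cm (distance of sanding_block from where it was at the start of the episode above 0.03 m).
It fails at once if the tape is moved more than 3 cm (distance of tape_roll from where it was at the start of the episode above 0.03 m).
Of blank_a, blank_b, blank_c, blank_d, blank_e only 3 to 5 are there at a start; the rules pass over those that are not, and their reading is None.
At some moment in a run one of blank_a, blank_b, blank_c, blank_d, blank_e may be knocked a few centimetres aside while the robot is not near it.
It also fails if it takes over 210 s, if anything falls off the work surface, if the arm or the gripper's body presses on something with over 40 N, if the wrist force passes 120 N, or if a joint passes its speed limit or range.

ROBOT

A 6-joint arm with a two-finger parallel gripper is mounted at the origin on a cart in front of the work surface, level with it; the furniture and walls round the work are solid. World frame = base frame: x ahead of the robot, y to its left, z up, the work surface at z = 0. Lengths are in m, angles in rad, forces in N, time in s.
With the tool pointing down it reaches from about 0.3 to 0.75 m from the base axis. Payload 8.5 kg.
Tool frame: the origin (TCP) lies at the very end of the fingers, on their centre line; the grasp point (between the pads) lies 19 mm behind it (env.grasp_offset is the distance from the TCP to the grasp point, in m); z points along the fingers, y is the line along which they close (so a half turn about z gives the same grasp; the last joint's range is limited). The gripper opens to 85 mm and grips with 20 to 120 N. Pads are 22 mm wide; open, the fingers measure 114 mm over their backs; the gripper's body (76 mm by 85 mm) begins 54 mm behind the grasp point. The pads swing forward as they close: fully open they stand 13 mm farther back than shut.
Start: joints at [-1.466, 0.381, 1.297, -0, 1.464, -0.215], TCP at [0.173, -0.522, 0.192] pointing down, gripper open.
Joint ranges: [-3.11, 3.11], [-0.89, 2.33], [0.22, 2.48], [-1.42, 4.56], [0.17, 2.85], [-2.88, 2.88]. Speed limits (rad/s): [2.39, 2.39, 3.14, 3.14, 3.14, 3.14].

INTERFACE

Orientations are given as a rotation vector (axis times angle).
In Python, from workcell import env gives the robot as it stands. The module is installed in compiled form; this text tells all that it offers.
- The arm moves only by the tool step_arm, never from a script. Its argument "motion" is a list of rows, each an object with "translation": the shift along the tool's x, y, z in cm, a list of three; "turn": the turn about the tool's z in degrees. In form: [{"translation": [dx, dy, dz], "turn": turn}, ...]. A call has 1 to 8 rows; each row shifts and turns the commanded pose from where the row before left it, along the tool's axes as they then stand; what a row does not reach is not made up. A row lasts 1/12 s, in which the tool goes at most 41.7 mm and 7.16 degrees, less where a joint would pass 70% of its speed; a pose out of reach is approached as far as the arm can. A call with a gripper value outside its range is refused whole. "hand" is the finger opening in cm, from 0 to 8.54, set as the call begins (left out, the last holds). The fingers move at their own pace and stop on an object; the grip force is fixed at half the most. Time passes only in rows, so rows that do not move let the fingers close. It gives the time, the measured TCP pose, the force, the opening and the grip force at its end, in the units of the state.
- env.observe(): the state, without advancing time (a new reading comes with each control period).
- env.capture(name): name is "side" or "top" or "wrist"; returns a dict with "frame" (384x512x3 uint8, blue, green, red), "mtx" (3x3 intrinsics, pixels), "T" (4x4, takes a point from camera to world coordinates); the wrist camera has in their place "hand_eye" (4x4, takes a point from camera to tool coordinates, whose origin is the TCP and whose axes are the flange's). Camera axes: x right, y up, looking along -z (the intrinsics and any distortion apply to the point x, -y, -z); pixel columns grow to the right and rows downward; lengths in m; the calibration is good to about 2 mm. A picture is of the moment at which its call begins: read the wrist's pose just before it. There is no depth.
- env.close_job(): hands the job in; it is judged then, once.
The state is a dict: "clock": time; "q": joint angles; "qvel": joint speeds; "joint_torque": joint torques, N m; "tcp_pos": TCP position; "orientation": TCP orientation; "wrist_force": force on the tool from outside, world axes, zero at the start; "wrist_torque": the same for the moment, N m; "gripper_width": opening from 0.0 (shut) to 1.0 (fully open); "gripper_force": force on a finger pad.
Only numpy, scipy, OpenCV 4.12 (cv2) and the standard library are available. Lean on these libraries where they do the work, as an engineer would, in place of code of your own. Each camera call takes 0.05 s, during which the arm holds its last target. There are 200 camera calls.

## Working session

There is one attempt and no reset: what is moved stays moved. The work goes in short steps, Python scripts to look and compute and a tool call to move; the robot and the scene stay as the last step left them, time stands still between calls to the robot, and variables do not carry over. Pictures are saved under pics/ and viewed, at most 14 in all, crops included, and the job is handed in when it is done.

Besides the shell and the picture viewer there is one more tool, called after ">>>" as name(argument=value, ...), one argument or row to a line, values as JSON. step_arm: Moves the arm, as the interface text tells. Its arguments: {"type":"object","properties":{"motion":{"type":"array"},"hand":{"type":"number"}},"required":["motion"]}

```bash
mkdir -p pics
cat > h.py <<'E'
import numpy as np, cv2
from scipy.spatial.transform import Rotation as R
from workcell import env
def cap(n,fn=None):
    o=env.observe(); c=env.capture(n)
    T=c.get("T")
    if T is None:
        W=np.eye(4);W[:3,:3]=R.from_rotvec(o["orientation"]).as_matrix();W[:3,3]=o["tcp_pos"];T=W@np.array(c["hand_eye"])
    c["T"]=np.array(T)
    if fn: cv2.imwrite("pics/"+fn,c["frame"])
    return c
def ray(c,u,v):
    K=np.array(c["mtx"]); d=np.linalg.solve(K,[u,v,1]); d=np.array([d[0],-d[1],-d[2]])
    return c["T"][:3,3],c["T"][:3,:3]@d
def onz(c,u,v,z):
    o,d=ray(c,u,v); return o+d*(z-o[2])/d[2]
def proj(c,p):
    q=np.linalg.inv(c["T"])@np.append(p,1); K=np.array(c["mtx"]); a=K@np.array([q[0],-q[1],-q[2]]); return a[:2]/a[2]
E
python3 - <<'E'
from h import *
np.set_printoptions(precision=3,suppress=True)
o=env.observe(); print(o)
for n in("top","side","wrist"):
    c=cap(n,n+"0.png"); print(n,c.keys(),c["mtx"],c["T"])
print(env.grasp_offset)
E
```

```text
{'clock': 0.0, 'q': array([-1.466,  0.381,  1.298,  0.   ,  1.464, -0.215]), 'qvel': array([ 0.001, -0.001, -0.   ,  0.001, -0.001,  0.002]), 'joint_torque': array([  0.001, -44.847, -23.127,  -0.   ,   0.005,   0.   ]), 'tcp_pos': array([ 0.173, -0.522,  0.191]), 'orientation': array([-3.1, -0.5, -0. ]), 'wrist_force': array([ 0.36 , -0.297, -0.457]), 'wrist_torque': array([-0.008,  0.003,  0.059]), 'gripper_force': 0.0, 'gripper_width': 1.0027599241198797}
top dict_keys(['frame', 'mtx', 'T']) [[474.353   0.    262.242]
 [  0.    474.353 193.223]
 [  0.      0.      1.   ]] [[ 0.379  0.892 -0.249  0.084]
 [-0.925  0.362 -0.111 -0.227]
 [-0.009  0.272  0.962  1.741]
 [ 0.     0.     0.     1.   ]]
side dict_keys(['frame', 'mtx', 'T']) [[458.675   0.    258.215]
 [  0.    458.675 192.555]
 [  0.      0.      1.   ]] [[ 0.87   0.171 -0.463 -0.246]
 [-0.493  0.337 -0.802 -1.373]
 [ 0.019  0.926  0.377  0.774]
 [ 0.     0.     0.     1.   ]]
wrist dict_keys(['frame', 'mtx', 'hand_eye', 'T']) [[269.611   0.    258.397]
 [  0.    269.611 188.736]
 [  0.      0.      1.   ]] [[ 0.314  0.902  0.298  0.248]
 [-0.95   0.298  0.098 -0.496]
 [-0.    -0.313  0.95   0.374]
 [ 0.     0.     0.     1.   ]]
0.0187
```

View pics/top0.png

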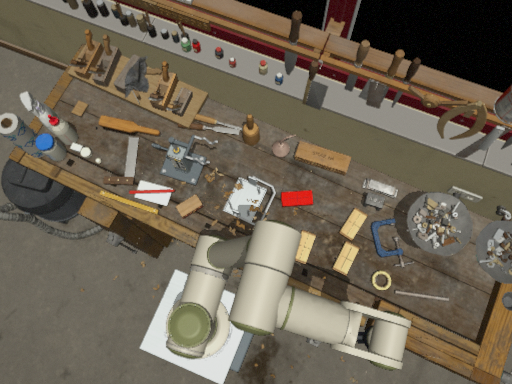

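View pics/side0.png

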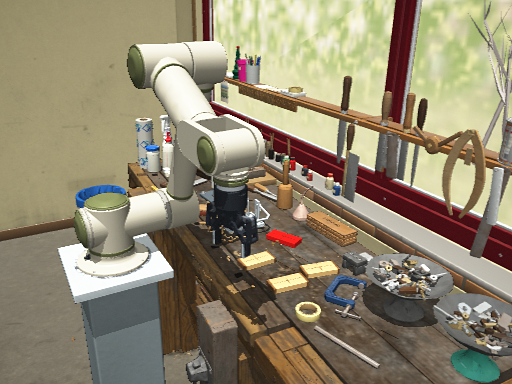

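Top view: scale at about (185,160), pan at (246,197), sanding block at (188,206), tape at (382,281), and three tan blanks at (305,247), (353,222) and (345,259). The red look-alike is at (297,198) and is to be left alone. I'll enlarge this area and also check what the arm may be hiding.

Run:
```python
from h import *
np.set_printoptions(precision=4,suppress=True)
c=cap("top"); f=c["frame"]
cv2.imwrite("pics/top1.png",cv2.resize(f[125:305,150:410],None,fx=3,fy=3,interpolation=cv2.INTER_CUBIC))
w=cv2.imread("pics/wrist0.png"); cv2.imwrite("pics/w0b.png",w)
hsv=cv2.cvtColor(f,cv2.COLOR_BGR2HSV)
print(hsv[247,305],hsv[222,353],hsv[259,345],hsv[206,188])
m=cv2.inRange(hsv,(12,70,150),(28,190,255)); m=cv2.morphologyEx(m,cv2.MORPH_CLOSE,np.ones((3,3)))
for k in cv2.findContours(m,0,2)[0]:
    if cv2.contourArea(k)<80: continue
    r=cv2.minAreaRect(k); b=np.array([onz(c,*p,0.018)[:2] for p in cv2.boxPoints(r)])
    e=b[1]-b[0],b[2]-b[1]; l=[np.linalg.norm(x) for x in e]; a=e[int(np.argmax(l))]
    print(r[0],b.mean(0),l,np.degrees(np.arctan2(a[1],a[0]))%180)
```

```text
[ 21  96 191] [ 20 101 212] [ 22  94 193] [ 17 106 178]
(499.0034484863281, 321.09246826171875) [ 0.4113 -0.9702] [np.float64(0.15109148128133965), np.float64(0.06404080437550427)] 171.3696844140729
(381.0, 280.0) [ 0.3901 -0.5446] [np.float64(0.06465449414686843), np.float64(0.06385436300106978)] 112.19353627473609
(346.0000305175781, 258.0) [ 0.4175 -0.4024] [np.float64(0.11273811498926996), np.float64(0.05450060494810803)] 173.7715021684366
(303.5766296386719, 246.66424560546875) [ 0.3982 -0.2451] [np.float64(0.11350512918952717), np.float64(0.054406445159378584)] 1.4333124007008118
(353.03369140625, 223.64605712890625) [ 0.5474 -0.384 ] [np.float64(0.1126505840487491), np.float64(0.05548408334006646)] 168.8624838682835
(188.70587158203125, 205.17648315429688) [0.3819 0.2098] [np.float64(0.08819219895918615), np.float64(0.0485679702191906)] 144.67253979211404
(146.08926391601562, 213.20376586914062) [0.2938 0.3476] [np.float64(0.06486958821424724), np.float64(0.4090903546157161)] 86.46418143787099
(322.95404052734375, 156.14447021484375) [ 0.7545 -0.1883] [np.float64(0.06466666654105648), np.float64(0.20537086486435535)] 93.07627297592373
(128.5117645263672, 125.94705200195312) [0.5855 0.5653] [np.float64(0.04173101403099865), np.float64(0.24409593365724286)] 98.7373628403129
(79.15168762207031, 107.65730285644531) [0.5824 0.7835] [np.float64(0.05510879633732391), np.float64(0.038205934204426986)] 177.287320619279
(176.75779724121094, 98.32719421386719) [0.767  0.4413] [np.float64(0.1848348791626858), np.float64(0.3825369748208231)] 84.90805289529689
(116.22740173339844, 75.5172119140625) [0.767  0.7116] [np.float64(0.17652349382931257), np.float64(0.07942722269926022)] 20.42870381563821
(364.05072021484375, 71.85589599609375) [ 1.1584 -0.2154] [np.float64(0.021439925187442324), np.float64(0.3707862721022796)] 89.93516687798359
```

View pics/top1.png

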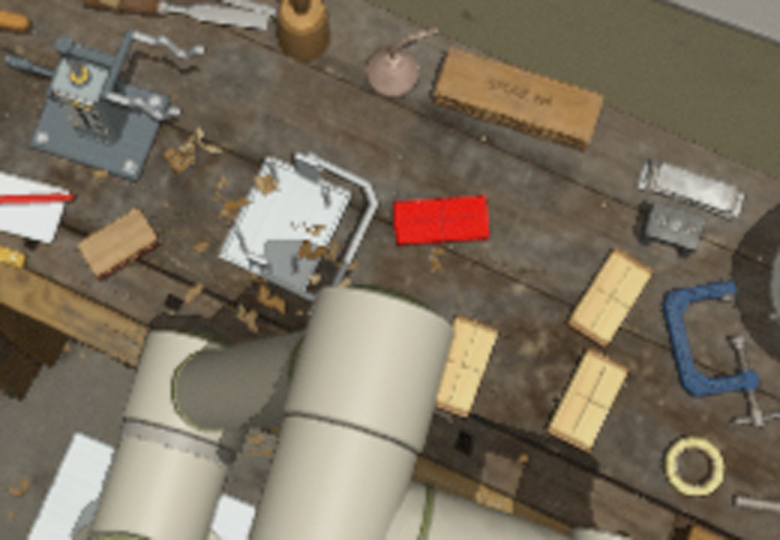

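View pics/w0b.png

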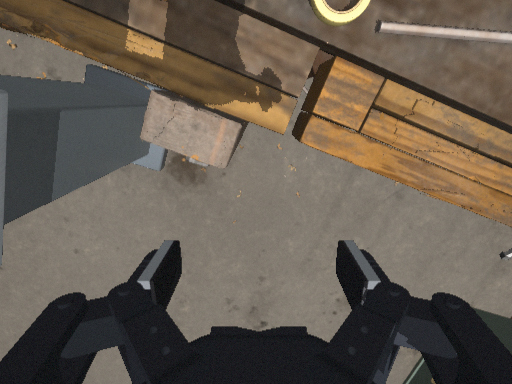

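Three light-tan blanks are visible, two-tone with a saw line. The red block fits only the look-alike, and the long brown block at (322,157) is too big. I'll move the arm over the nearest blank and use the wrist camera to measure the pan and look for hidden blanks.

>>> step_arm(
  motion=[
    {"translation":[3,-1.9,-0.6],"turn":0},
    {"translation":[3,-1.9,-0.6],"turn":0},
    {"translation":[3,-1.9,-0.6],"turn":0},
    {"translation":[3,-1.9,-0.6],"turn":0},
    {"translation":[3,-1.9,-0.6],"turn":0},
    {"translation":[3,-1.9,-0.6],"turn":0},
    {"translation":[3,-1.9,-0.6],"turn":0},
    {"translation":[3,-1.9,-0.6],"turn":0},
  ],
  hand=8.5,
)

```text
clock: 0.87
tcp_pos: [0.3537, -0.3007, 0.2399]
orientation: [-3.101, -0.5, -0.0]
wrist_force: [0.8, -1.7, 0.3]
gripper_width: 0.997
gripper_force: 0.0
```

>>> step_arm(
  motion=[
    {"translation":[3,-1.9,-0.6],"turn":0},
    {"translation":[3,-1.9,-0.6],"turn":0},
    {"translation":[0,0,0],"turn":5.7},
    {"translation":[0,0,0],"turn":5.7},
    {"translation":[0,0,0],"turn":5.6},
    {"translation":[0,0,0],"turn":0},
    {"translation":[0,0,0],"turn":0},
  ],
)

```text
clock: 1.45
tcp_pos: [0.3979, -0.2474, 0.2515]
orientation: [-3.141, -0.041, 0.0]
wrist_force: [0.3, -0.3, -1.7]
gripper_width: 0.996
gripper_force: 0.0
```

```bash
cat >> h.py <<'E'
def yaw(o=None):
    o=o or env.observe(); x=R.from_rotvec(o["orientation"]).as_matrix()[:,0]; return np.degrees(np.arctan2(x[1],x[0]))
def go(p,yw):
    o=env.observe(); M=R.from_rotvec(o["orientation"]).as_matrix(); t=yaw(o)-yw
    print("at",np.round(o["tcp_pos"],4),"yaw",round(yaw(o),2),"F",np.round(o["wrist_force"],1),"w",round(o["gripper_width"]*8.5,2),"gf",round(o["gripper_force"],1),"t",round(o["clock"],2))
    print("  shift cm",np.round(100*M.T@(np.array(p)-o["tcp_pos"]),2),"turn",round((t+180)%360-180,2))
def blanks(c,z=0.018):
    hsv=cv2.cvtColor(c["frame"],cv2.COLOR_BGR2HSV)
    m=cv2.inRange(hsv,(12,60,120),(30,200,255)); m=cv2.morphologyEx(m,cv2.MORPH_CLOSE,np.ones((5,5)))
    out=[]
    for k in cv2.findContours(m,0,2)[0]:
        if cv2.contourArea(k)<80: continue
        b=np.array([onz(c,*q,z)[:2] for q in k[:,0].astype(float)],np.float32)
        r=cv2.minAreaRect((b*1000).astype(np.float32)); B=cv2.boxPoints(r)/1000
        e=B[1]-B[0],B[2]-B[1]; l=[np.linalg.norm(x) for x in e]; a=e[int(np.argmax(l))]
        if .03<min(l)<.08 and .08<max(l)<.15: out.append((np.round(np.mean(k[:,0],0)),np.round(B.mean(0),4),np.round(sorted(l),4),round(float((np.degrees(np.arctan2(a[1],a[0]))+90)%180-90),1)))
    return out
E
python3 - <<'E'
from h import *
go([.398,-.245,.25],1.4)
c=cap("wrist","w2.png")
for b in blanks(c): print(b)
t=cap("top","t2.png")
for b in blanks(t): print(b)
E
```

```text
at [ 0.3979 -0.2474  0.2515] yaw 1.49 F [ 0.3 -0.3 -1.7] w 8.47 gf 0.0 t 1.45
  shift cm [ 0.01 -0.24  0.15] turn 0.09
(array([363., 139.]), array([ 0.4182, -0.4039], dtype=float32), array([0.0543, 0.1326], dtype=float32), -6.2)
(array([365.,  49.]), array([ 0.5506, -0.3963], dtype=float32), array([0.0724, 0.124 ], dtype=float32), -11.5)
(array([302., 253.]), array([ 0.3812, -0.2384], dtype=float32), array([0.0685, 0.0813], dtype=float32), 0.4)
(array([284., 144.]), array([ 0.7454, -0.0377], dtype=float32), array([0.0564, 0.1144], dtype=float32), -21.5)
```

View pics/w2.png

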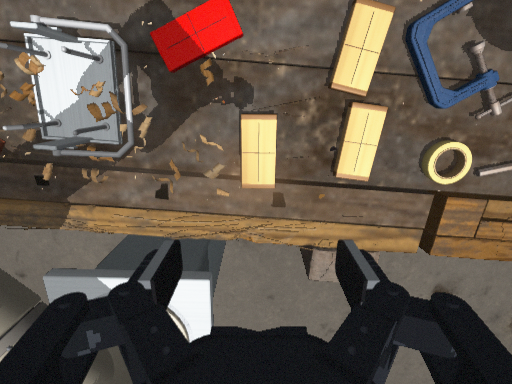

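Wrist view: blanks at (259,151), (360,141) and (362,47), the red look-alike at (197,33), and the pan at the left (75,90) with its bail lying on the right. Nothing else is hidden. I'll refine the blank mask, then grasp.

```bash
sed -i 's/(12,60,120),(30,200,255)); m=cv2.morphologyEx(m,cv2.MORPH_CLOSE,np.ones((5,5)))/(17,60,165),(28,150,255)); m=cv2.morphologyEx(m,cv2.MORPH_CLOSE,np.ones((3,3)))/' h.py
python3 - <<'E'
from h import *
c=cap("wrist")
h=cv2.cvtColor(c["frame"],cv2.COLOR_BGR2HSV); print(h[151,252],h[130,268],h[230,200],h[225,300],h[85,75])
for b in blanks(c): print(b)
go([.398,-.245,.009],1.4)
E
```

```text
[ 24  96 252] [ 26  90 251] [ 17 130 167] [ 17 131 175] [ 96   5 246]
(array([262., 150.]), array([ 0.3989, -0.2469], dtype=float32), array([0.0534, 0.1023], dtype=float32), 1.0)
(array([362., 142.]), array([ 0.4176, -0.4038], dtype=float32), array([0.0533, 0.1035], dtype=float32), -6.1)
(array([362.,  48.]), array([ 0.5481, -0.3868], dtype=float32), array([0.0537, 0.1025], dtype=float32), -11.6)
at [ 0.3979 -0.2475  0.2516] yaw 1.42 F [-0.5 -0.3  0.2] w 8.45 gf 0.0 t 1.6
  shift cm [ 2.000e-02 -2.500e-01  2.426e+01] turn 0.02
```

>>> step_arm(
  motion=[
    {"translation":[0.1,0,4],"turn":0},
    {"translation":[0,0,4],"turn":0},
    {"translation":[0,0,4],"turn":0},
    {"translation":[0,0,4],"turn":0},
    {"translation":[0,0,4],"turn":0},
    {"translation":[0,0,2.5],"turn":0},
    {"translation":[0,0,1.7],"turn":0},
    {"translation":[0,0,0],"turn":0},
  ],
  hand=8.5,
)

```text
clock: 2.27
tcp_pos: [0.3975, -0.2462, 0.0068]
orientation: [-3.137, -0.038, 0.007]
wrist_force: [-0.5, 0.3, 0.6]
gripper_width: 0.996
gripper_force: 0.0
```

>>> step_arm(
  motion=[
    {"translation":[0,0,0],"turn":0},
    {"translation":[0,0,0],"turn":0},
    {"translation":[0,0,0],"turn":0},
    {"translation":[0,0,0],"turn":0},
    {"translation":[0,0,0],"turn":0},
    {"translation":[0,0,0],"turn":0},
  ],
  hand=4.5,
)

```text
clock: 2.77
tcp_pos: [0.3992, -0.2476, 0.0102]
orientation: [3.141, 0.036, 0.001]
wrist_force: [-0.7, -0.6, 0.9]
gripper_width: 0.523
gripper_force: 0.0
```

>>> step_arm(
  motion=[
    {"translation":[0,0,-1],"turn":0},
    {"translation":[0,0,0],"turn":0},
    {"translation":[0,0,0],"turn":0},
    {"translation":[0,0,0],"turn":0},
    {"translation":[0,0,1],"turn":0},
    {"translation":[0,0,1],"turn":0},
    {"translation":[0,0,0],"turn":0},
  ],
  hand=7,
)

```text
clock: 3.35
tcp_pos: [0.3982, -0.2467, -0.0019]
orientation: [-3.139, -0.036, 0.003]
wrist_force: [-0.9, 0.7, -0.3]
gripper_width: 0.822
gripper_force: 0.0
```

>>> step_arm(
  motion=[
    {"translation":[0,0,0],"turn":0},
    {"translation":[0,0,0],"turn":0},
    {"translation":[0,0,0],"turn":0},
    {"translation":[0,0,0],"turn":0},
    {"translation":[0,0,0],"turn":0},
    {"translation":[0,0,0],"turn":0},
  ],
  hand=4.8,
)

```text
clock: 3.85
tcp_pos: [0.399, -0.2475, -0.0002]
orientation: [3.141, 0.036, 0.0]
wrist_force: [0.5, -1.1, 0.3]
gripper_width: 0.562
gripper_force: 0.0
```

Run:
```python
from h import *
c=cap("wrist","w3.png")
for b in blanks(c): print(b)
```

```text
(array([251., 203.]), array([ 0.3993, -0.2466], dtype=float32), array([0.0534, 0.1023], dtype=float32), 1.0)
(array([468., 204.]), array([ 0.4175, -0.4039], dtype=float32), array([0.0544, 0.1024], dtype=float32), -6.2)
```

View pics/w3.png

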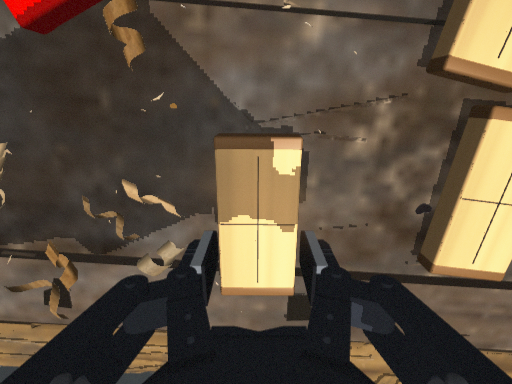

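The blank sits centred between the fingers, which are almost touching it (edges at columns 216 and 302), so I'll close further.

>>> step_arm(
  motion=[
    {"translation":[0,0,0],"turn":0},
    {"translation":[0,0,0],"turn":0},
    {"translation":[0,0,0],"turn":0},
    {"translation":[0,0,0],"turn":0},
    {"translation":[0,0,0],"turn":0},
    {"translation":[0,0,0],"turn":0},
  ],
  hand=3.5,
)

```text
clock: 4.4
tcp_pos: [0.3989, -0.2474, -0.0004]
orientation: [-3.141, -0.036, 0.0]
wrist_force: [0.3, -0.0, 0.0]
gripper_width: 0.412
gripper_force: 0.0
```

Run:
```python
from h import *
o=env.observe(); print(o["gripper_width"],o["gripper_force"],o["tcp_pos"])
c=cap("wrist"); s=cap("side")
p=proj(s,[.399,-.247,.02]).astype(int); print(p)
im=cv2.resize(s["frame"][p[1]-45:p[1]+35,p[0]-55:p[0]+55],None,fx=5,fy=5,interpolation=cv2.INTER_CUBIC)[:384]
cv2.imwrite("pics/m4.png",cv2.hconcat([cv2.resize(c["frame"][110:340,140:380],(400,384)),im[:, :400]]))
```

```text
0.4122328313644124 0.0 [ 3.98947865e-01 -2.47394421e-01 -3.95047943e-04]
[255 256]
```

View pics/m4.png

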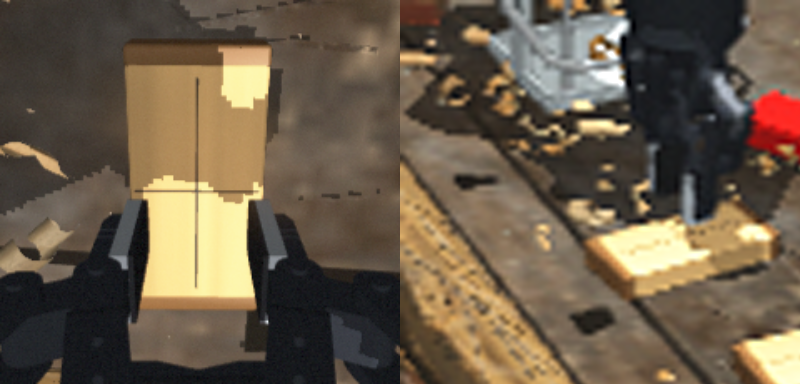

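Run:
```python
from h import *
s=cap("side"); o,d=ray(s,258,255)
for y in (-.265,-.270): print(o+d*(y-o[1])/d[1])
w=cap("wrist")
for z in (0.0,.01,.018,.02,.03,.04): print(z,proj(w,[.399,-.2474-.0175,z]),proj(w,[.399,-.2474+.0175,z]))
```

```text
[ 0.39743033 -0.265       0.03697315]
[ 0.39452545 -0.27        0.04030166]
0.0 [282.62304581 213.81554314] [235.06945357 212.85604305]
0.01 [283.85382943 219.547227  ] [233.90968528 218.54787006]
0.018 [284.93121699 224.56455485] [232.89432851 223.53096468]
0.02 [285.21481017 225.88523089] [232.62704251 224.84273161]
0.03 [286.7278009  232.93113602] [231.20090559 231.84182338]
0.04 [288.41977534 240.81055727] [229.6057679  239.67032491]
```

The fingertips have stayed above the blank: the rays put them at z of about 0.03 while the TCP reads 0. I'll open and feel downward slowly.

>>> step_arm(
  motion=[
    {"translation":[0,0,0],"turn":0},
    {"translation":[0,0,0],"turn":0},
    {"translation":[0,0,0],"turn":0},
    {"translation":[0,0,0],"turn":0},
    {"translation":[0,0,0.3],"turn":0},
    {"translation":[0,0,0.3],"turn":0},
    {"translation":[0,0,0.3],"turn":0},
    {"translation":[0,0,0],"turn":0},
  ],
  hand=6.5,
)

```text
clock: 5.27
tcp_pos: [0.3986, -0.2471, -0.0101]
orientation: [-3.14, -0.036, 0.001]
wrist_force: [-0.3, 0.1, -0.4]
gripper_width: 0.762
gripper_force: 0.0
```

>>> step_arm(
  motion=[
    {"translation":[0,0,0.3],"turn":0},
    {"translation":[0,0,0.3],"turn":0},
    {"translation":[0,0,0],"turn":0},
  ],
)

```text
clock: 5.52
tcp_pos: [0.3987, -0.2472, -0.0159]
orientation: [-3.141, -0.036, 0.001]
wrist_force: [-0.2, 0.3, 0.2]
gripper_width: 0.76
gripper_force: 0.0
```

Run:
```python
from h import *
o=env.observe(); print(o["gripper_width"],o["tcp_pos"],o["wrist_force"])
c=cap("wrist"); s=cap("side")
p=proj(s,[.399,-.247,.02]).astype(int)
im=cv2.resize(s["frame"][p[1]-45:p[1]+35,p[0]-40:p[0]+40],(400,400),interpolation=cv2.INTER_CUBIC)
cv2.imwrite("pics/m5.png",cv2.hconcat([cv2.resize(c["frame"][140:340,160:360],(400,400)),im]))
```

```text
0.7597465859040424 [ 0.39873113 -0.24720818 -0.01591786] [-0.20359366  0.33136613  0.20690598]
```

View pics/m5.png

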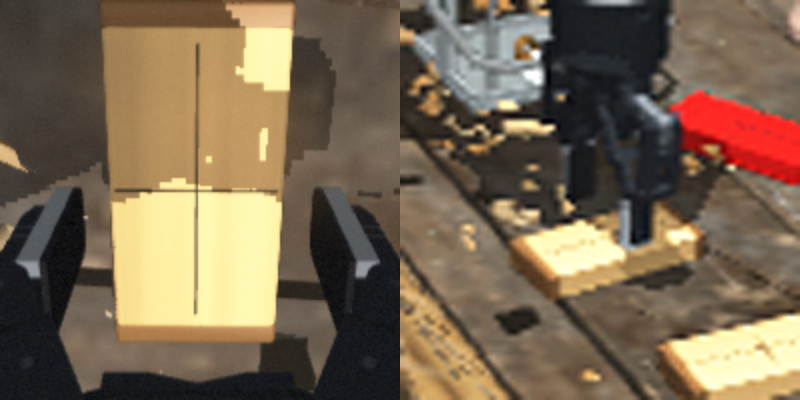

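Run:
```python
from h import *
s=cap("side"); print("start tcp px",proj(s,[.173,-.522,.192]),proj(s,[.173,-.522,.242]))
o,d=ray(s,262.4,260)
for y in (-.275,-.2825): print(o+d*(y-o[1])/d[1])
print(env.observe()["q"])
im=cv2.imread("pics/side0.png")[170:270,180:290]
cv2.imwrite("pics/m6.png",cv2.resize(im,None,fx=5,fy=5))
```

```text
start tcp px [230.53112089 268.24435985] [230.4425601 249.857108 ]
[ 0.40828913 -0.275       0.02086847]
[ 0.40381792 -0.2825      0.02601676]
[-8.08078159e-01  5.21131337e-01  1.79753796e+00  3.11476565e-05
  8.22943073e-01  7.39671186e-01]
```

View pics/m6.png

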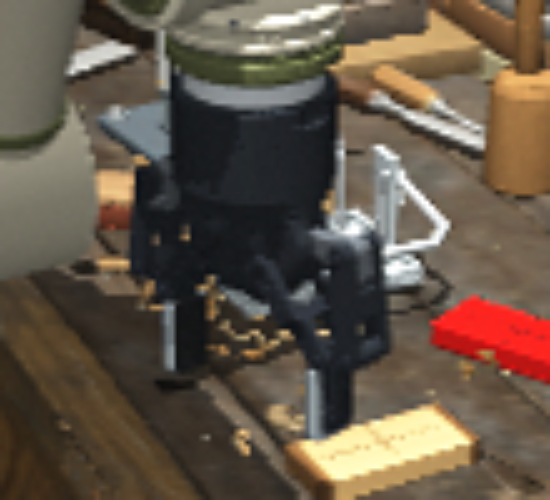

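The start picture shows the open fingertips about 48 mm above the reported TCP ((215,244) and (245,257), against a projected TCP row of 268). The tips therefore end roughly 40 mm short of the TCP, and I'll allow for that. I'll descend a further 16 mm.

>>> step_arm(
  motion=[
    {"translation":[0,0,0.4],"turn":0},
    {"translation":[0,0,0.4],"turn":0},
    {"translation":[0,0,0.4],"turn":0},
    {"translation":[0,0,0.4],"turn":0},
    {"translation":[0,0,0],"turn":0},
  ],
)

```text
clock: 6.08
tcp_pos: [0.3986, -0.2471, -0.0322]
orientation: [-3.14, -0.036, 0.002]
wrist_force: [0.1, 0.3, -0.2]
gripper_width: 0.761
gripper_force: 0.0
```

>>> step_arm(
  motion=[
    {"translation":[0,0,0],"turn":0},
    {"translation":[0,0,0],"turn":0},
    {"translation":[0,0,0],"turn":0},
    {"translation":[0,0,0],"turn":0},
    {"translation":[0,0,0],"turn":0},
  ],
  hand=4,
)

```text
clock: 6.5
tcp_pos: [0.3989, -0.2474, -0.0311]
orientation: [3.141, 0.036, 0.0]
wrist_force: [-1.3, 1.2, 6.4]
gripper_width: 0.605
gripper_force: 63.0
```

Gripped (63 N). Lifting.

>>> step_arm(
  motion=[
    {"translation":[0,0,-1],"turn":0},
    {"translation":[0,0,-3],"turn":0},
    {"translation":[0,0,-4],"turn":0},
    {"translation":[0,0,-4],"turn":0},
    {"translation":[0,0,-4],"turn":0},
    {"translation":[0,0,-4],"turn":0},
    {"translation":[0,0,-4],"turn":0},
    {"translation":[0,0,-4],"turn":0},
  ],
)

```text
clock: 7.17
tcp_pos: [0.3986, -0.2469, 0.2507]
orientation: [3.141, 0.036, 0.0]
wrist_force: [0.2, -0.8, -1.1]
gripper_width: 0.607
gripper_force: 63.2
```

Run:
```python
from h import *
c=cap("wrist")
for u,v in((25,25),(113,38),(125,150),(40,148),(75,90)): print(onz(c,u,v,.021))
go([.45,.0,.25],1.5)
print(env.observe()["gripper_width"])
```

```text
[0.56625206 0.07019046 0.021     ]
[ 0.5533505  -0.04554601  0.021     ]
[ 0.40002627 -0.04156031  0.021     ]
[0.4002352  0.08834364 0.021     ]
[0.48542399 0.01876655 0.021     ]
at [ 0.4007 -0.249   0.2583] yaw 1.34 F [ 0.  -1.3  6.4] w 5.18 gf 63.3 t 7.22
  shift cm [  5.51 -24.79   0.63] turn -0.16
0.6098785111176042
```

>>> step_arm(
  motion=[
    {"translation":[-0.2,-3.7,-0.3],"turn":0},
    {"translation":[-0.2,-3.7,-0.3],"turn":0},
    {"translation":[-0.2,-3.7,-0.3],"turn":0},
    {"translation":[-0.2,-3.7,-0.3],"turn":0},
    {"translation":[-0.2,-3.7,0],"turn":0},
    {"translation":[-0.2,-3.7,0],"turn":0},
    {"translation":[-0.2,-3.7,0],"turn":0},
    {"translation":[0,0,0],"turn":0},
  ],
)

```text
clock: 7.88
tcp_pos: [0.3777, 0.0163, 0.2605]
orientation: [-3.14, -0.046, -0.001]
wrist_force: [-0.1, -0.3, -0.5]
gripper_width: 0.607
gripper_force: 63.3
```

>>> step_arm(
  motion=[
    {"translation":[0,0,0],"turn":0},
    {"translation":[0,0,0],"turn":0},
    {"translation":[0,0,0],"turn":0},
  ],
)

```text
clock: 8.13
tcp_pos: [0.3792, 0.0103, 0.2604]
orientation: [3.141, 0.034, -0.001]
wrist_force: [-0.0, -0.3, 0.0]
gripper_width: 0.606
gripper_force: 63.3
```

Run:
```python
from h import *
import pickle
c=cap("wrist","w7.png"); pickle.dump(c,open("w7.pkl","wb"))
go([.485,.015,.25],1.5)
m=[proj(c,[.485,.015,z]) for z in (.012,.021,.094)]; print(m)
u,v=m[1].astype(int); print(u,v)
x0=max(0,u-130);y0=max(0,v-110)
print(x0,y0); cv2.imwrite("pics/w7c.png",cv2.resize(c["frame"][y0:y0+200,x0:x0+260],None,fx=3,fy=3,interpolation=cv2.INTER_CUBIC))
```

```text
at [0.3792 0.0102 0.2604] yaw 1.21 F [ 0.4 -0.4 -0.5] w 5.16 gf 63.3 t 8.18
  shift cm [10.59 -0.26  1.03] turn -0.29
[array([256.76004457,  80.94997737]), array([256.73127697,  80.54362682]), array([256.4417841 ,  76.45445828])]
256 80
126 0
```

View pics/w7c.png

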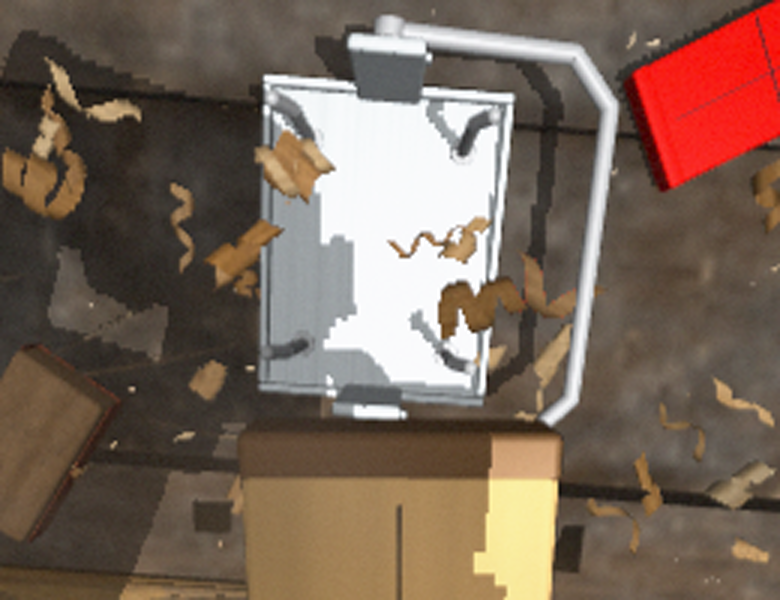

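Wrist crop: rim corners at about (265,77), (513,95), (480,403) and (260,390). Plate tops are at (388,42) and (371,412), and the bail bar runs from (610,105) to (578,400).

Run:
```python
from h import *
import pickle
np.set_printoptions(precision=4,suppress=True)
c=pickle.load(open("w7.pkl","rb"))
P=lambda u,v,z: onz(c,126+u/3,v/3,z)
r=np.array([P(*p,.021) for p in((265,77),(513,95),(482,403),(260,390))]); print("rim",r[:,:2].tolist(),r.mean(0))
for a,b in((0,1),(1,2),(2,3),(3,0)): e=r[a]-r[b]; print(np.linalg.norm(e),np.degrees(np.arctan2(e[1],e[0])))
b=np.array([P(*p,.012) for p in((310,135),(462,155),(445,352),(308,343))]); print("bases",b[:,:2].tolist(),b.mean(0))
s=np.array([P(*p,.094) for p in((270,95),(495,115),(470,370),(265,352))]); print("tops",s[:,:2].tolist(),s.mean(0))
f=P(388,40,.093);n=P(371,414,.093);print("plates",f,n,(f+n)/2,np.linalg.norm(f-n),np.degrees(np.arctan2(*(f-n)[1::-1])))
a=P(610,105,.058);d=P(578,400,.058);print("bail",a,d,np.linalg.norm(a-d),np.degrees(np.arctan2(*(a-d)[1::-1])),(a+d)/2)
```

```text
rim [[0.5539388397139562, 0.07461551008618464], [0.5490568507038802, -0.0395308073606193], [0.4085917007464517, -0.03277050258762079], [0.41281217589260977, 0.081468191299212]] [0.4811 0.0209 0.021 ]
0.11425067003462623 87.55097665232017
0.14062773578916327 -2.7554043372413717
0.11431662867417332 -92.11579350578651
0.14129293853958416 177.22007479567205
bases [[0.5320874070389803, 0.05519517612286856], [0.5250063201524235, -0.01778513019335518], [0.4331207082494595, -0.013223550798945976], [0.4361395810258751, 0.05746842048411277]] [0.4816 0.0204 0.012 ]
tops [[0.5314791355140813, 0.06215700253363943], [0.5265084594284928, -0.024071984846571203], [0.43085051034878835, -0.019156501529056718], [0.43640680513686647, 0.06695266471536492]] [0.4813 0.0215 0.094 ]
plates [0.5509 0.0175 0.093 ] [0.4115 0.0224 0.093 ] [0.4812 0.0199 0.093 ] 0.13949262853587852 -2.0111321129241113
bail [ 0.5383 -0.0762  0.058 ] [ 0.4153 -0.0739  0.058 ] 0.12299636177788659 -1.0878753130189414 [ 0.4768 -0.075   0.058 ]
```

Four independent measures agree: pan centre (0.481, 0.0205), yaw about -2.5°. I'll carry the blank over it.

>>> step_arm(
  motion=[
    {"translation":[2.5,-0.2,0],"turn":1},
    {"translation":[2.5,-0.2,1.5],"turn":1},
    {"translation":[2.6,-0.2,2.5],"turn":1},
    {"translation":[2.6,-0.2,3.5],"turn":0.7},
    {"translation":[0,0,3],"turn":0},
    {"translation":[0,0,3],"turn":0},
    {"translation":[0,0,0],"turn":0},
    {"translation":[0,0,0],"turn":0},
  ],
)

```text
clock: 8.85
tcp_pos: [0.4796, 0.0179, 0.1269]
orientation: [-3.14, 0.068, 0.004]
wrist_force: [-0.4, -0.1, -0.7]
gripper_width: 0.608
gripper_force: 63.4
```

>>> step_arm(
  motion=[
    {"translation":[0,0,0],"turn":0},
    {"translation":[0,0,0],"turn":0},
  ],
)

```text
clock: 9.02
tcp_pos: [0.4809, 0.0182, 0.1292]
orientation: [3.14, -0.066, 0.006]
wrist_force: [0.1, -0.6, -1.7]
gripper_width: 0.604
gripper_force: 63.4
```

Run:
```python
from h import *
go([.4812,.0205,-.018],-2.5)
```

```text
at [0.4809 0.0182 0.1292] yaw -2.42 F [ 0.1 -0.6 -1.7] w 5.14 gf 63.4 t 9.02
  shift cm [-0.03 -0.24 14.72] turn 0.08
```

>>> step_arm(
  motion=[
    {"translation":[0,-0.2,3],"turn":0},
    {"translation":[0,0,3],"turn":0},
    {"translation":[0,0,3],"turn":0},
    {"translation":[0,0,2.5],"turn":0},
    {"translation":[0,0,1.5],"turn":0},
    {"translation":[0,0,1],"turn":0},
    {"translation":[0,0,0.5],"turn":0},
    {"translation":[0,0,0],"turn":0},
  ],
)

```text
clock: 9.68
tcp_pos: [0.4805, 0.0206, -0.0174]
orientation: [3.141, -0.065, 0.001]
wrist_force: [-0.1, -0.1, -0.4]
gripper_width: 0.606
gripper_force: 63.4
```

>>> step_arm(
  motion=[
    {"translation":[0,0,0],"turn":0},
    {"translation":[0,0,0],"turn":0},
  ],
)

```text
clock: 9.85
tcp_pos: [0.4807, 0.0206, -0.0166]
orientation: [3.14, -0.065, 0.004]
wrist_force: [-0.3, -0.4, -0.8]
gripper_width: 0.605
gripper_force: 63.4
```

>>> step_arm(
  motion=[
    {"translation":[0,0,0.1],"turn":0},
    {"translation":[0,0,0],"turn":0},
    {"translation":[0,0,0],"turn":0},
  ],
)

```text
clock: 10.1
tcp_pos: [0.4801, 0.0208, -0.0184]
orientation: [3.141, -0.065, 0.001]
wrist_force: [0.7, 0.0, -0.8]
gripper_width: 0.61
gripper_force: 63.4
```

>>> step_arm(
  motion=[
    {"translation":[0,0,0],"turn":0},
    {"translation":[0,0,0],"turn":0},
    {"translation":[0,0,0],"turn":0},
    {"translation":[0,0,-0.5],"turn":0},
    {"translation":[0,0,-2.5],"turn":0},
    {"translation":[0,0,-4],"turn":0},
    {"translation":[0,0,-4],"turn":0},
    {"translation":[0,0,-4],"turn":0},
  ],
  hand=7,
)

```text
clock: 10.77
tcp_pos: [0.4793, 0.0209, 0.1334]
orientation: [-3.141, 0.065, 0.001]
wrist_force: [1.4, -0.4, -1.3]
gripper_width: 0.822
gripper_force: 0.0
```

>>> step_arm(
  motion=[
    {"translation":[-0.4,0,-4],"turn":0},
    {"translation":[-0.4,3.9,-3],"turn":0},
    {"translation":[-0.4,3.9,0],"turn":0},
    {"translation":[-0.4,3.9,0],"turn":0},
    {"translation":[-0.4,3.9,0],"turn":0},
    {"translation":[-0.4,3.9,0],"turn":0},
    {"translation":[-0.4,3.9,0],"turn":0},
    {"translation":[-0.4,3.9,0],"turn":0},
  ],
)

```text
clock: 11.43
tcp_pos: [0.4366, -0.2463, 0.197]
orientation: [3.141, -0.065, 0.0]
wrist_force: [0.1, -0.8, 0.9]
gripper_width: 0.823
gripper_force: 0.0
```

>>> step_arm(
  motion=[
    {"translation":[-0.4,3.9,0],"turn":1.2},
    {"translation":[-0.4,3.9,0],"turn":1.2},
    {"translation":[-0.4,3.9,0],"turn":1.2},
    {"translation":[0,3.6,0],"turn":0},
    {"translation":[0,0,0],"turn":0},
    {"translation":[0,0,0],"turn":0},
  ],
)

```text
clock: 11.93
tcp_pos: [0.4137, -0.3976, 0.1961]
orientation: [-3.136, 0.168, 0.001]
wrist_force: [0.1, 0.5, 0.0]
gripper_width: 0.82
gripper_force: 0.0
```

Run:
```python
from h import *
c=cap("wrist"); t=cap("top","t8.png")
for b in blanks(c): print(b)
print("top .018");[print(b) for b in blanks(t)]
print("top .03");[print(b) for b in blanks(t,.03)]
go([.4176,-.4039,-.026],-6.1)
```

```text
(array([270., 152.]), array([ 0.4177, -0.4035], dtype=float32), array([0.0538, 0.1048], dtype=float32), -6.7)
(array([240.,  51.]), array([ 0.5483, -0.3862], dtype=float32), array([0.0542, 0.1026], dtype=float32), -11.6)
top .018
(array([189., 205.]), array([0.3825, 0.2106], dtype=float32), array([0.0452, 0.0867], dtype=float32), -35.5)
top .03
(array([189., 205.]), array([0.3805, 0.2075], dtype=float32), array([0.0449, 0.0861], dtype=float32), -35.5)
at [ 0.4145 -0.3956  0.1967] yaw -5.96 F [ 0.3  0.8 -0.5] w 6.93 gf 0.0 t 12.03
  shift cm [ 0.4   0.8  22.27] turn 0.14
```

>>> step_arm(
  motion=[
    {"translation":[0.4,0.8,1],"turn":0.3},
    {"translation":[0,0,4],"turn":0},
    {"translation":[0,0,4],"turn":0},
    {"translation":[0,0,4],"turn":0},
    {"translation":[0,0,4],"turn":0},
    {"translation":[0,0,3.2],"turn":0},
    {"translation":[0,0,2],"turn":0},
    {"translation":[0,0,0],"turn":0},
  ],
)

```text
clock: 12.7
tcp_pos: [0.4165, -0.4018, -0.0298]
orientation: [-3.13, 0.17, 0.008]
wrist_force: [-0.7, 0.2, -1.2]
gripper_width: 0.816
gripper_force: 0.0
```

>>> step_arm(
  motion=[
    {"translation":[0,0,0],"turn":0},
    {"translation":[0,0,0],"turn":0},
    {"translation":[0,0,0],"turn":0},
  ],
)

```text
clock: 12.95
tcp_pos: [0.4185, -0.4055, -0.0236]
orientation: [3.134, -0.171, 0.003]
wrist_force: [-0.3, -0.9, 0.3]
gripper_width: 0.822
gripper_force: 0.0
```

>>> step_arm(
  motion=[
    {"translation":[0,0,0],"turn":0},
    {"translation":[0,0,0],"turn":0},
    {"translation":[0,0,0],"turn":0},
    {"translation":[0,0,0],"turn":0},
    {"translation":[0,0,0],"turn":0},
  ],
  hand=4,
)

```text
clock: 13.37
tcp_pos: [0.4185, -0.4055, -0.0232]
orientation: [3.134, -0.172, 0.004]
wrist_force: [-1.1, 3.2, 12.8]
gripper_width: 0.468
gripper_force: 6.8
```

>>> step_arm(
  motion=[
    {"translation":[0,0,-1],"turn":0},
    {"translation":[0,0,-3],"turn":0},
    {"translation":[0,0,-4],"turn":0},
    {"translation":[0,0,-4],"turn":0},
    {"translation":[0,0,-4],"turn":0},
    {"translation":[0,0,-4],"turn":0},
    {"translation":[0,0,-3],"turn":0},
    {"translation":[0,0,0],"turn":0},
  ],
)

```text
clock: 14.03
tcp_pos: [0.4188, -0.4066, 0.2123]
orientation: [3.127, -0.171, 0.012]
wrist_force: [1.0, 0.3, 0.2]
gripper_width: 0.469
gripper_force: 0.0
```

Run:
```python
from h import *
go([.4812,.0205,.2],-2.5)
```

```text
at [ 0.4188 -0.4066  0.2123] yaw -6.27 F [1.  0.3 0.2] w 3.99 gf 0.0 t 14.03
  shift cm [  1.52 -43.14   0.81] turn -3.77
```

The grasp was too high and slipped off the top edge. I'll re-measure and grasp 10 mm lower.

Run:
```python
from h import *
c=cap("wrist")
for b in blanks(c): print(b)
go([.4176,-.4039,-.034],-6.5)
```

```text
(array([258., 260.]), array([ 0.2608, -0.3893], dtype=float32), array([0.0464, 0.111 ], dtype=float32), 86.4)
(array([239.,  68.]), array([ 0.5456, -0.388 ], dtype=float32), array([0.0575, 0.1073], dtype=float32), -10.7)
at [ 0.4182 -0.4057  0.2086] yaw -6.27 F [-1.2 -0.1  0.1] w 3.98 gf 0.0 t 14.08
  shift cm [-0.2  -0.31 24.25] turn 0.23
```

Run:
```python
from h import *
for n in ("wrist","top"):
    c=cap(n,n+"9.png")
    hsv=cv2.cvtColor(c["frame"],cv2.COLOR_BGR2HSV)
    m=cv2.morphologyEx(cv2.inRange(hsv,(17,60,165),(28,150,255)),cv2.MORPH_CLOSE,np.ones((3,3)))
    for k in cv2.findContours(m,0,2)[0]:
        if cv2.contourArea(k)>60: r=cv2.minAreaRect(k); print(n,np.round(r[0]),np.round(r[1]),round(r[2]),onz(c,*r[0],.018)[:2])
```

```text
wrist [ 96. 267.] [ 26. 193.] 87 [ 0.27406854 -0.12920228]
wrist [258. 258.] [26. 68.] 87 [ 0.26099898 -0.38809229]
wrist [334. 256.] [35. 19.] 20 [ 0.25004241 -0.50984423]
wrist [111. 209.] [ 9. 21.] 45 [ 0.36812037 -0.18073705]
wrist [464. 204.] [13. 96.] 87 [ 0.31787104 -0.7040215 ]
wrist [ 28. 177.] [27. 13.] 87 [ 0.43044172 -0.0772593 ]
wrist [358. 168.] [34. 35.] 90 [ 0.39032767 -0.54743756]
wrist [252. 161.] [82. 54.] 83 [ 0.41736815 -0.39829141]
wrist [233.  61.] [46. 94.] 2 [ 0.54828973 -0.38840759]
top [382. 280.] [18. 17.] 90 [ 0.39063614 -0.54630685]
top [343. 269.] [ 9. 18.] 79 [ 0.3765606  -0.40590434]
top [350. 228.] [ 9. 14.] 90 [ 0.52547396 -0.37963948]
top [189. 205.] [12. 23.] 58 [0.38199743 0.21023609]
top [322. 157.] [52. 13.] 17 [ 0.74886571 -0.18845053]
```

Run:
```python
from h import *
w=cv2.imread("pics/wrist9.png"); t=cv2.imread("pics/top9.png")
cv2.imwrite("pics/m9.png",cv2.hconcat([w[:,90:490],cv2.resize(t[165:305,220:365],(398,384),interpolation=cv2.INTER_CUBIC)]))
```

```text
(no output)
```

View pics/m9.png

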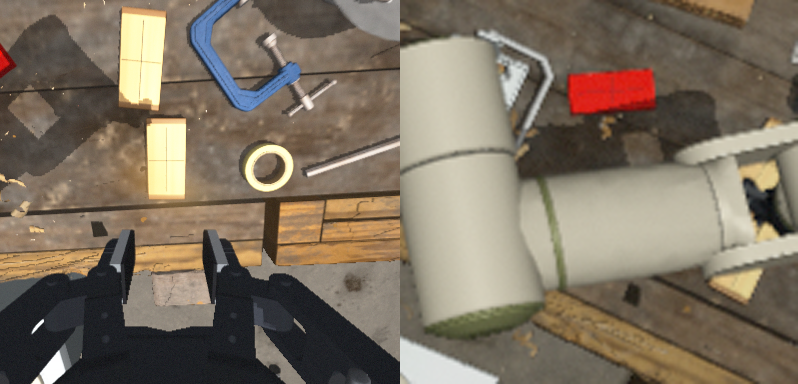

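Blank 2 is still flat at (256,158), and blank 3 is at (232,60), close to it. I'll make the mask more robust.

```bash
sed -i 's/    out=\[\]/    m=cv2.morphologyEx(m,cv2.MORPH_OPEN,np.ones((9,9)) if c["frame"] is not None and c["mtx"][0][0]<300 else np.ones((3,3))); out=[]/' h.py
python3 - <<'E'
from h import *
c=cap("wrist")
for b in blanks(c): print(b)
go([.4176,-.4039,-.034],-6.5)
E
```

```text
(array([253., 257.]), array([ 0.2618, -0.3816], dtype=float32), array([0.0453, 0.0916], dtype=float32), 83.7)
at [ 0.4171 -0.4042  0.2035] yaw -6.28 F [ 0.9  0.  -0.8] w 3.98 gf 0.0 t 14.23
  shift cm [ 0.08  0.   23.75] turn 0.22
```

```bash
sed -i 's/if .03<min(l)<.08 and .08<max(l)<.15/if .03<min(l)<.1 and .06<max(l)<.2/' h.py
python3 - <<'E'
from h import *
c=cap("wrist")
for b in blanks(c): print(b)
h=cv2.cvtColor(c["frame"],cv2.COLOR_BGR2HSV)
m=cv2.inRange(h,(17,60,165),(28,150,255))
for r in range(100,215,8): print(r,''.join('#' if x else '.' for x in m[r,190:310:2]))
print(h[140,250],h[180,262])
go([.4176,-.4039,-.034],-6.5)
E
```

```text
(array([ 25., 268.]), array([ 0.2814, -0.0115], dtype=float32), array([0.0449, 0.0875], dtype=float32), 83.7)
(array([ 74., 266.]), array([ 0.2771, -0.0841], dtype=float32), array([0.0446, 0.0641], dtype=float32), 83.7)
(array([135., 260.]), array([ 0.2717, -0.1987], dtype=float32), array([0.0439, 0.1615], dtype=float32), 86.7)
(array([256., 255.]), array([ 0.2614, -0.3858], dtype=float32), array([0.0455, 0.1012], dtype=float32), 86.2)
(array([244., 177.]), array([ 0.4003, -0.3857], dtype=float32), array([0.0313, 0.0729], dtype=float32), -6.4)
100 ................###########.................................
108 ............................................................
116 ...................................................#........
124 .........................###................#...............
132 .........................###......#.........#...............
140 .........................####.....#.........................
148 .........................####.....#.........................
156 .........................####.....#.........................
164 .....................#...#####....#.........................
172 .........................######...#.........................
180 ..............#..........########.#.........#...............
188 .......................#.########.#..#......##..............
196 ............................#.##############................
204 ............................................................
212 ............................................................
[ 29  56 255] [ 29  58 255]
at [ 0.4172 -0.4042  0.2032] yaw -6.28 F [-0.1  0.1  0.5] w 3.99 gf 0.0 t 14.28
  shift cm [9.000e-02 2.000e-02 2.372e+01] turn 0.22
```

```bash
sed -i 's/(17,60,165),(28,150,255)/(17,30,175),(36,150,255)/' h.py
python3 - <<'E'
from h import *
c=cap("wrist")
for b in blanks(c): print(b)
go([.4176,-.4039,-.034],-6.5)
E
```

```text
(array([254., 256.]), array([ 0.2614, -0.3841], dtype=float32), array([0.0451, 0.0979], dtype=float32), 85.7)
(array([256., 153.]), array([ 0.4177, -0.4034], dtype=float32), array([0.0547, 0.1114], dtype=float32), -6.2)
(array([238.,  55.]), array([ 0.5487, -0.3868], dtype=float32), array([0.0538, 0.1023], dtype=float32), -11.6)
at [ 0.4172 -0.4043  0.2032] yaw -6.28 F [-0.1  0.1 -0.5] w 4.01 gf 0.0 t 14.33
  shift cm [8.000e-02 1.000e-02 2.372e+01] turn 0.22
```

>>> step_arm(
  motion=[
    {"translation":[0,-0.1,3],"turn":0},
    {"translation":[0,0,4],"turn":0},
    {"translation":[0,0,4],"turn":0},
    {"translation":[0,0,4],"turn":0},
    {"translation":[0,0,4],"turn":0},
    {"translation":[0,0,2.8],"turn":0},
    {"translation":[0,0,1.4],"turn":0},
    {"translation":[0,0,0.6],"turn":0},
  ],
  hand=7,
)

```text
clock: 15.0
tcp_pos: [0.4164, -0.4021, -0.037]
orientation: [-3.132, 0.172, 0.006]
wrist_force: [0.0, -0.4, -0.0]
gripper_width: 0.82
gripper_force: 0.0
```

>>> step_arm(
  motion=[
    {"translation":[0,0,0],"turn":0},
    {"translation":[0,0,0],"turn":0},
    {"translation":[0,0,0],"turn":0},
  ],
)

```text
clock: 15.25
tcp_pos: [0.4181, -0.4044, -0.0323]
orientation: [3.135, -0.172, 0.002]
wrist_force: [0.6, 0.0, 0.2]
gripper_width: 0.816
gripper_force: 0.0
```

>>> step_arm(
  motion=[
    {"translation":[0,0,0],"turn":0},
    {"translation":[0,0,0],"turn":0},
    {"translation":[0,0,0],"turn":0},
    {"translation":[0,0,0],"turn":0},
    {"translation":[0,0,0],"turn":0},
  ],
  hand=4,
)

```text
clock: 15.67
tcp_pos: [0.4181, -0.4044, -0.0318]
orientation: [3.135, -0.172, 0.002]
wrist_force: [-0.4, 1.1, 7.3]
gripper_width: 0.608
gripper_force: 63.0
```

>>> step_arm(
  motion=[
    {"translation":[0,0,-1],"turn":0},
    {"translation":[0,0,-3],"turn":0},
    {"translation":[0,0,-4],"turn":0},
    {"translation":[0,0,-4],"turn":0},
    {"translation":[0,0,-4],"turn":0},
    {"translation":[0,-2,-4],"turn":0},
    {"translation":[0,-3.8,-4],"turn":0},
    {"translation":[-1,-3.8,-2],"turn":0},
  ],
)

```text
clock: 16.33
tcp_pos: [0.4183, -0.3207, 0.217]
orientation: [3.132, -0.174, 0.007]
wrist_force: [0.6, 0.6, -0.1]
gripper_width: 0.609
gripper_force: 63.0
```

>>> step_arm(
  motion=[
    {"translation":[-1,-3.8,0],"turn":0},
    {"translation":[-1,-3.8,0],"turn":0},
    {"translation":[-1,-3.8,0],"turn":0},
    {"translation":[-1,-3.8,0],"turn":0},
    {"translation":[-1,-3.8,0],"turn":0},
    {"translation":[-1,-3.8,0],"turn":0},
    {"translation":[-1,-3.8,0],"turn":0},
    {"translation":[-0.5,-3.6,0],"turn":0},
  ],
)

```text
clock: 17.0
tcp_pos: [0.3744, -0.0096, 0.2139]
orientation: [3.137, -0.173, 0.002]
wrist_force: [2.5, -0.1, -0.6]
gripper_width: 0.607
gripper_force: 63.0
```

>>> step_arm(
  motion=[
    {"translation":[0,-2,0],"turn":-1.9},
    {"translation":[0,0,0],"turn":-1.9},
    {"translation":[0,0,0],"turn":0},
    {"translation":[0,0,0],"turn":0},
    {"translation":[0,0,0],"turn":0},
  ],
)

```text
clock: 17.42
tcp_pos: [0.378, 0.0078, 0.2132]
orientation: [3.141, -0.071, 0.001]
wrist_force: [0.1, -0.5, -0.0]
gripper_width: 0.607
gripper_force: 63.0
```

Run:
```python
from h import *
go([.4812,.0205,.15],-2.5)
c=cap("wrist","w10.png")
for b in blanks(c,.030): print(b, proj(c,[.4812,.0205,.03]))
```

```text
at [0.378  0.0078 0.2132] yaw -2.58 F [ 0.1 -0.5 -0. ] w 5.16 gf 63.0 t 17.42
  shift cm [10.25 -1.73  6.33] turn -0.08
(array([292., 189.]), array([ 0.3411, -0.0412], dtype=float32), array([0.0453, 0.07  ], dtype=float32), -2.6) [244.66691835  80.58253786]
(array([251.,  86.]), array([0.4801, 0.0205], dtype=float32), array([0.0535, 0.1022], dtype=float32), -2.6) [244.66691835  80.58253786]
```

Blank 1 lies at (0.480, 0.0205), -2.6°, centred in the pan. Placing the second.

>>> step_arm(
  motion=[
    {"translation":[2.5,-0.4,0],"turn":0},
    {"translation":[2.6,-0.4,0],"turn":0},
    {"translation":[2.6,-0.4,1.5],"turn":0},
    {"translation":[2.5,-0.5,3],"turn":0},
    {"translation":[0,0,3.5],"turn":0},
    {"translation":[0,0,2],"turn":0},
    {"translation":[0,0,0],"turn":0},
    {"translation":[0,0,0],"turn":0},
  ],
)

```text
clock: 18.13
tcp_pos: [0.4806, 0.0203, 0.1129]
orientation: [-3.141, 0.07, 0.002]
wrist_force: [0.5, 0.5, 0.5]
gripper_width: 0.613
gripper_force: 63.0
```

>>> step_arm(
  motion=[
    {"translation":[0,0,0],"turn":0},
    {"translation":[0,0,0],"turn":0},
  ],
)

```text
clock: 18.3
tcp_pos: [0.4816, 0.0204, 0.1147]
orientation: [3.14, -0.069, 0.005]
wrist_force: [-0.3, -0.8, 0.3]
gripper_width: 0.611
gripper_force: 63.0
```

Run:
```python
from h import *
go([.4812,.0205,.0],-2.5)
```

```text
at [0.4816 0.0204 0.1147] yaw -2.51 F [-0.3 -0.8  0.3] w 5.19 gf 63.0 t 18.3
  shift cm [-8.000e-02 -1.000e-02  1.147e+01] turn -0.01
```

>>> step_arm(
  motion=[
    {"translation":[0,0,2.5],"turn":0},
    {"translation":[0,0,3],"turn":0},
    {"translation":[0,0,3],"turn":0},
    {"translation":[0,0,1.5],"turn":0},
    {"translation":[0,0,0.9],"turn":0},
    {"translation":[0,0,0.5],"turn":0},
    {"translation":[0,0,0],"turn":0},
    {"translation":[0,0,0],"turn":0},
  ],
)

```text
clock: 18.97
tcp_pos: [0.4816, 0.0207, -0.0]
orientation: [3.14, -0.068, 0.003]
wrist_force: [0.4, -0.9, -1.0]
gripper_width: 0.606
gripper_force: 63.0
```

>>> step_arm(
  motion=[
    {"translation":[0,0,0.1],"turn":0},
    {"translation":[0,0,0],"turn":0},
    {"translation":[0,0,0],"turn":0},
  ],
)

```text
clock: 19.22
tcp_pos: [0.481, 0.0208, -0.0015]
orientation: [3.141, -0.068, 0.002]
wrist_force: [-0.5, -0.2, -0.4]
gripper_width: 0.612
gripper_force: 63.0
```

>>> step_arm(
  motion=[
    {"translation":[0,0,0],"turn":0},
    {"translation":[0,0,0],"turn":0},
    {"translation":[0,0,0],"turn":0},
    {"translation":[0,0,-0.5],"turn":0},
    {"translation":[0,0,-2.5],"turn":0},
    {"translation":[0,0,-4],"turn":0},
    {"translation":[0,0,-4],"turn":0},
    {"translation":[0,0,-4],"turn":0},
  ],
  hand=7,
)

```text
clock: 19.88
tcp_pos: [0.4801, 0.021, 0.1501]
orientation: [-3.141, 0.068, 0.001]
wrist_force: [0.1, 0.1, 1.1]
gripper_width: 0.818
gripper_force: 0.0
```

>>> step_arm(
  motion=[
    {"translation":[0.7,0,-4],"turn":0},
    {"translation":[0.8,3.7,-2],"turn":0},
    {"translation":[0.8,3.7,0],"turn":0},
    {"translation":[0.8,3.7,0],"turn":0},
    {"translation":[0.8,3.7,0],"turn":0},
    {"translation":[0.8,3.7,0],"turn":0},
    {"translation":[0.8,3.7,0],"turn":0},
    {"translation":[0.8,3.7,0],"turn":0},
  ],
)

```text
clock: 20.55
tcp_pos: [0.5321, -0.2414, 0.2078]
orientation: [-3.141, 0.068, -0.0]
wrist_force: [0.5, 0.5, -1.3]
gripper_width: 0.818
gripper_force: 0.0
```

>>> step_arm(
  motion=[
    {"translation":[0.8,3.7,0],"turn":0},
    {"translation":[0.8,3.7,0],"turn":0},
    {"translation":[0,3.7,0],"turn":0},
    {"translation":[0,3.3,0],"turn":0},
    {"translation":[0,0,0],"turn":4.6},
    {"translation":[0,0,0],"turn":4.5},
    {"translation":[0,0,0],"turn":0},
    {"translation":[0,0,0],"turn":0},
  ],
)

```text
clock: 21.22
tcp_pos: [0.5419, -0.384, 0.2076]
orientation: [-3.126, 0.313, 0.0]
wrist_force: [-0.2, 0.3, 1.2]
gripper_width: 0.82
gripper_force: 0.0
```

Run:
```python
from h import *
c=cap("wrist")
for b in blanks(c): print(b)
go([.5487,-.3868,-.032],-11.6)
```

```text
(array([268., 314.]), array([ 0.2691, -0.3481], dtype=float32), array([0.047 , 0.1916], dtype=float32), 86.2)
(array([256., 167.]), array([ 0.5444, -0.3815], dtype=float32), array([0.0628, 0.1226], dtype=float32), -12.7)
at [ 0.5421 -0.3838  0.2077] yaw -11.42 F [ 0.1 -0.3  0.4] w 7.0 gf 0.0 t 21.27
  shift cm [ 0.71  0.16 23.97] turn 0.18
```

>>> step_arm(
  motion=[
    {"translation":[0.6,0.2,3],"turn":0.2},
    {"translation":[0,0,4],"turn":0},
    {"translation":[0,0,4],"turn":0},
    {"translation":[0,0,4],"turn":0},
    {"translation":[0,0,4],"turn":0},
    {"translation":[0,0,2.9],"turn":0},
    {"translation":[0,0,1.4],"turn":0},
    {"translation":[0,0,0.6],"turn":0},
  ],
)

```text
clock: 21.93
tcp_pos: [0.5466, -0.3859, -0.0343]
orientation: [-3.123, 0.318, 0.006]
wrist_force: [-0.3, -0.5, 1.4]
gripper_width: 0.822
gripper_force: 0.0
```

>>> step_arm(
  motion=[
    {"translation":[0,0,0],"turn":0},
    {"translation":[0,0,0],"turn":0},
    {"translation":[0,0,0],"turn":0},
  ],
)

```text
clock: 22.18
tcp_pos: [0.5483, -0.3879, -0.0297]
orientation: [3.123, -0.321, 0.004]
wrist_force: [0.3, -0.6, 0.4]
gripper_width: 0.822
gripper_force: 0.0
```

Run:
```python
from h import *
c=cap("wrist")
for b in blanks(c): print(b)
go([.5487,-.3868,-.032],-11.6)
```

```text
(array([253., 235.]), array([ 0.5509, -0.3867], dtype=float32), array([0.0535, 0.1078], dtype=float32), -11.7)
at [ 0.5483 -0.3879 -0.0298] yaw -11.74 F [-0.2 -0.  -0.5] w 6.93 gf 0.0 t 22.23
  shift cm [ 0.02 -0.12  0.22] turn -0.14
```

>>> step_arm(
  motion=[
    {"translation":[0,0,0.3],"turn":0},
    {"translation":[0,0,0],"turn":0},
    {"translation":[0,0,0],"turn":0},
    {"translation":[0,0,0],"turn":0},
    {"translation":[0,0,0],"turn":0},
    {"translation":[0,0,0],"turn":0},
  ],
  hand=4,
)

```text
clock: 22.73
tcp_pos: [0.548, -0.3878, -0.0334]
orientation: [3.124, -0.322, 0.003]
wrist_force: [-0.5, 0.2, 5.7]
gripper_width: 0.611
gripper_force: 63.3
```

>>> step_arm(
  motion=[
    {"translation":[0,0,-1],"turn":0},
    {"translation":[0,0,-3],"turn":0},
    {"translation":[0,0,-4],"turn":0},
    {"translation":[0,0,-4],"turn":0},
    {"translation":[0,0,-4],"turn":0},
    {"translation":[0,0,-4],"turn":0},
    {"translation":[0,0,-4],"turn":0},
    {"translation":[0,0,-1],"turn":0},
  ],
)

```text
clock: 23.4
tcp_pos: [0.5486, -0.3883, 0.2236]
orientation: [3.118, -0.321, 0.014]
wrist_force: [0.8, -0.7, 0.3]
gripper_width: 0.609
gripper_force: 63.1
```

>>> step_arm(
  motion=[
    {"translation":[-2.25,-3.3,0],"turn":0},
    {"translation":[-2.25,-3.3,0],"turn":0},
    {"translation":[-2.25,-3.3,0],"turn":0},
    {"translation":[-2.25,-3.3,0],"turn":0},
    {"translation":[-2.25,-3.3,0],"turn":0},
    {"translation":[-2.25,-3.3,0],"turn":0},
    {"translation":[-2.25,-3.3,0],"turn":0},
    {"translation":[-2.25,-3.3,0],"turn":0},
  ],
)

```text
clock: 24.07
tcp_pos: [0.4238, -0.0904, 0.2155]
orientation: [-3.125, 0.323, -0.0]
wrist_force: [0.8, 0.1, -0.8]
gripper_width: 0.61
gripper_force: 63.1
```

>>> step_arm(
  motion=[
    {"translation":[-2.25,-3.3,0],"turn":0},
    {"translation":[-2.25,-3.3,0],"turn":0},
    {"translation":[-2.25,-3.3,0],"turn":0},
    {"translation":[0,0,0],"turn":-4.6},
    {"translation":[0,0,0],"turn":-4.6},
    {"translation":[0,0,0],"turn":0},
    {"translation":[0,0,0],"turn":0},
    {"translation":[0,0,0],"turn":0},
  ],
)

```text
clock: 24.73
tcp_pos: [0.3793, 0.0183, 0.2154]
orientation: [-3.141, 0.075, 0.0]
wrist_force: [-0.1, 0.3, -1.1]
gripper_width: 0.612
gripper_force: 63.1
```

Run:
```python
from h import *
go([.4812,.0205,.11],-2.5)
c=cap("wrist","w11.png")
for b in blanks(c,.048): print(b)
o=env.observe()
# carried blank's far edge
```

```text
at [0.3793 0.0183 0.2154] yaw -2.74 F [-0.1  0.3 -1.1] w 5.2 gf 63.1 t 24.73
  shift cm [10.17 -0.71 10.53] turn -0.24
(array([294., 190.]), array([ 0.3441, -0.0296], dtype=float32), array([0.0429, 0.073 ], dtype=float32), -2.8)
(array([255.,  86.]), array([0.482 , 0.0248], dtype=float32), array([0.06  , 0.1019], dtype=float32), -2.8)
```

>>> step_arm(
  motion=[
    {"translation":[2.5,-0.2,0],"turn":0},
    {"translation":[2.5,-0.2,0],"turn":-0.2},
    {"translation":[2.5,-0.2,1],"turn":0},
    {"translation":[2.5,-0.1,3],"turn":0},
    {"translation":[0,0,3.5],"turn":0},
    {"translation":[0,0,3],"turn":0},
    {"translation":[0,0,0],"turn":0},
    {"translation":[0,0,0],"turn":0},
  ],
)

```text
clock: 25.45
tcp_pos: [0.4792, 0.0209, 0.1101]
orientation: [-3.14, 0.067, 0.004]
wrist_force: [-0.1, 0.6, 0.5]
gripper_width: 0.606
gripper_force: 63.4
```

>>> step_arm(
  motion=[
    {"translation":[0,0,0],"turn":0},
    {"translation":[0,0,0],"turn":0},
  ],
)

```text
clock: 25.62
tcp_pos: [0.4807, 0.0209, 0.1125]
orientation: [3.14, -0.066, 0.006]
wrist_force: [-0.0, 0.5, -0.9]
gripper_width: 0.612
gripper_force: 63.5
```

Run:
```python
from h import *
go([.480,.0205,.016],-2.5)
```

```text
at [0.4807 0.0209 0.1125] yaw -2.41 F [-0.   0.5 -0.9] w 5.2 gf 63.5 t 25.62
  shift cm [-0.1   0.03  9.64] turn 0.09
```

>>> step_arm(
  motion=[
    {"translation":[-0.1,0,2],"turn":0},
    {"translation":[0,0,2.5],"turn":0},
    {"translation":[0,0,2.5],"turn":0},
    {"translation":[0,0,1.2],"turn":0},
    {"translation":[0,0,0.8],"turn":0},
    {"translation":[0,0,0.5],"turn":0},
    {"translation":[0,0,0],"turn":0},
    {"translation":[0,0,0],"turn":0},
  ],
)

```text
clock: 26.28
tcp_pos: [0.4792, 0.0211, 0.0163]
orientation: [3.141, -0.065, 0.003]
wrist_force: [-0.1, -0.5, -0.9]
gripper_width: 0.608
gripper_force: 63.5
```

>>> step_arm(
  motion=[
    {"translation":[0,0,0.1],"turn":0},
    {"translation":[0,0,0],"turn":0},
    {"translation":[0,0,0],"turn":0},
  ],
)

```text
clock: 26.53
tcp_pos: [0.4788, 0.0212, 0.0149]
orientation: [3.141, -0.065, 0.002]
wrist_force: [-0.3, -0.1, -1.0]
gripper_width: 0.61
gripper_force: 63.5
```

>>> step_arm(
  motion=[
    {"translation":[0,0,0],"turn":0},
    {"translation":[0,0,0],"turn":0},
    {"translation":[0,0,0],"turn":0},
    {"translation":[0,0,-0.5],"turn":0},
    {"translation":[0,0,-2.5],"turn":0},
    {"translation":[0,0,-4],"turn":0},
    {"translation":[0,0,-4],"turn":0},
    {"translation":[0,0,-4],"turn":0},
  ],
  hand=7,
)

```text
clock: 27.2
tcp_pos: [0.478, 0.0214, 0.1666]
orientation: [-3.141, 0.065, 0.0]
wrist_force: [0.7, 0.1, -1.1]
gripper_width: 0.818
gripper_force: 0.0
```

>>> step_arm(
  motion=[
    {"translation":[-1,0,-4],"turn":0},
    {"translation":[-2,-1,-4],"turn":0},
    {"translation":[-2,-2,-4],"turn":0},
    {"translation":[-2,-2,-4],"turn":0},
    {"translation":[-2,-2,0],"turn":0},
    {"translation":[-2,-2,0],"turn":0},
    {"translation":[0,0,0],"turn":0},
    {"translation":[0,0,0],"turn":0},
  ],
)

```text
clock: 27.87
tcp_pos: [0.379, 0.1091, 0.3095]
orientation: [3.141, -0.062, 0.002]
wrist_force: [0.9, 0.1, -0.3]
gripper_width: 0.823
gripper_force: 0.0
```

Run:
```python
from h import *
import pickle
c=cap("wrist","w12.png"); pickle.dump(c,open("w12.pkl","wb")); 
for b in blanks(c,.066): print(b)
go([.4812,.0205,.11],-2.5)
s=cap("side"); t=cap("top","t12.png")
cv2.imwrite("pics/m12.png",c["frame"])
```

```text
(array([321.,  81.]), array([0.4787, 0.0204], dtype=float32), array([0.0543, 0.1031], dtype=float32), -2.3)
at [0.3797 0.1086 0.3092] yaw -2.33 F [0.3 0.2 0.3] w 6.99 gf 0.0 t 27.92
  shift cm [10.49  8.39 19.92] turn 0.17
```

View pics/m12.png

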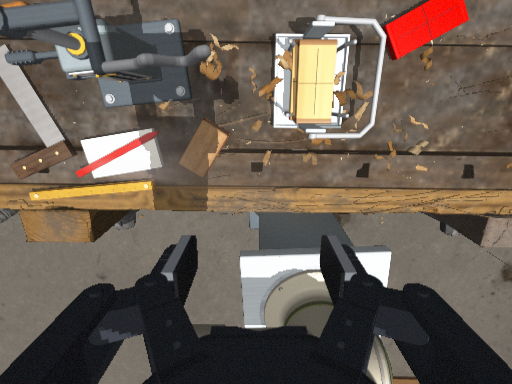

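All three blanks lie centred ((0.479,0.020), -2.3°). Scale: foot corners at (180,20), (190,97) and (105,105), near hook end at (204,50); the bail is on the right. Now computing the hook pose.

Run:
```python
from h import *
import pickle
np.set_printoptions(precision=4,suppress=True)
w=pickle.load(open("w12.pkl","rb")); t=cap("top"); s=cap("side")
for z in(.006,.012):
    for p in((180,20),(190,97),(105,105)): print("foot",z,onz(w,*p,z))
for z in (.26,.285): print(z,"wrist near tip",onz(w,204,50,z)[:2],"top near",onz(t,209.3,162.7,z)[:2],"far",onz(t,217.3,141.7,z)[:2])
# top-view foot corners: from crop
for p in((30,145),(132,178),(170,118)): print("topfoot",onz(t,150+p[0]/3,125+p[1]/3,.008))
f=t["frame"][130:190,150:230]; cv2.imwrite("pics/s13.png",cv2.resize(f,None,fx=6,fy=6,interpolation=cv2.INTER_CUBIC))
p=proj(s,[.57,.13,.25]).astype(int); print(p)
```

```text
foot 0.006 [0.583  0.2245 0.006 ]
foot 0.006 [0.468  0.2224 0.006 ]
foot 0.006 [0.4609 0.3703 0.006 ]
foot 0.012 [0.5815 0.223  0.012 ]
foot 0.012 [0.4678 0.221  0.012 ]
foot 0.012 [0.4608 0.367  0.012 ]
0.26 wrist near tip [0.4968 0.1469] top near [0.4975 0.1458] far [0.5757 0.1513]
0.285 wrist near tip [0.4927 0.1426] top near [0.4905 0.1395] far [0.5674 0.1449]
topfoot [0.4569 0.3677 0.008 ]
topfoot [0.4659 0.2279 0.008 ]
topfoot [0.558 0.216 0.008]
[247 151]
```

>>> step_arm(
  motion=[
    {"translation":[2,-0.5,0],"turn":-1},
    {"translation":[2.5,-1,0],"turn":-1},
    {"translation":[0,0,0],"turn":-1},
    {"translation":[0,0,0],"turn":0},
    {"translation":[0,0,0],"turn":0},
  ],
)

```text
clock: 28.53
tcp_pos: [0.4251, 0.1217, 0.3085]
orientation: [3.141, 0.016, -0.002]
wrist_force: [0.0, 0.7, -0.2]
gripper_width: 0.819
gripper_force: 0.0
```

Run:
```python
from h import *
import pickle
c=cap("wrist"); pickle.dump(c,open("a.pkl","wb")); go([.42,.20,.31],0)
```

```text
at [0.4249 0.1217 0.3087] yaw 0.57 F [-0.4  0.1  0. ] w 6.97 gf 0.0 t 28.58
  shift cm [-0.41 -7.83 -0.13] turn 0.57
```

>>> step_arm(
  motion=[
    {"translation":[0,-3,0],"turn":0},
    {"translation":[0,-4,0],"turn":0},
    {"translation":[0,0,0],"turn":0},
    {"translation":[0,0,0],"turn":0},
    {"translation":[0,0,0],"turn":0},
  ],
)

```text
clock: 29.0
tcp_pos: [0.4241, 0.1916, 0.309]
orientation: [3.141, 0.017, 0.0]
wrist_force: [0.0, 0.5, 0.6]
gripper_width: 0.82
gripper_force: 0.0
```

Run:
```python
from h import *
import pickle
c=cap("wrist"); pickle.dump(c,open("b.pkl","wb")); go([.42,.20,.31],0)
a=pickle.load(open("a.pkl","rb"))
for q in(a,c): print(proj(q,[.5285,.16,.26]),proj(q,[.49,.16,.26]))
def crop(q):
    u,v=proj(q,[.51,.19,.26]).astype(int); x0=int(np.clip(u-120,0,272)); print(x0); return cv2.resize(q["frame"][0:250,x0:x0+240],(400,417),interpolation=cv2.INTER_CUBIC)
cv2.imwrite("pics/m14.png",cv2.hconcat([crop(a),crop(c)]))
```

```text
at [0.4243 0.1913 0.309 ] yaw 0.57 F [ 0.3  0.3 -0.4] w 6.98 gf 0.0 t 29.05
  shift cm [-0.42 -0.88 -0.1 ] turn 0.57
[211.27103757  67.13334827] [213.3888527  117.63634509]
[300.13711775  66.91536407] [297.43316643 117.30136439]
55
141
```

View pics/m14.png

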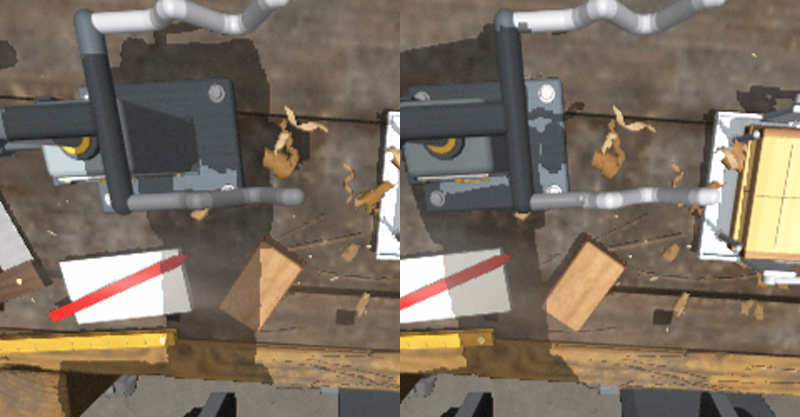

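Both views show the two hooks. Far hook valley at A(232,25) and B(645,25); tips at A(170,10)/(280,2) and B(603,8)/(720,2). Near hook tip at A(298,198) and B(712,197). Triangulating.

```bash
cat > tri.py <<'E'
from h import *
import pickle
np.set_printoptions(precision=4,suppress=True)
a=pickle.load(open("a.pkl","rb"));b=pickle.load(open("b.pkl","rb"))
def tri(r):
    A=[];y=[]
    for o,d in r:
        d=d/np.linalg.norm(d); P=np.eye(3)-np.outer(d,d); A.append(P); y.append(P@o)
    return np.linalg.lstsq(np.vstack(A),np.hstack(y),rcond=None)[0]
P=lambda pa,pb: tri([ray(a,55+.6*pa[0],.6*pa[1]),ray(b,141+.6*(pb[0]-400),.6*pb[1])])
E
python3 - <<'E'
from tri import *
for n,pa,pb in (("far seat",(232,25),(645,25)),("far in tip",(168,8),(603,6)),("far out tip",(282,2),(720,2)),("near out tip",(298,198),(712,197)),("bar far",(88,22),(507,20)),("bar near",(120,203),(522,204)),("foot TR",(232,80),(560,80)),("foot BL?",(105,210),(428,208)),("rod",(78,145),(450,145))):
    print(n,P(pa,pb))
E
```

```text
far seat [0.564  0.1711 0.2598]
far in tip [0.5632 0.1904 0.2861]
far out tip [0.5644 0.1452 0.2892]
near out tip [0.491  0.1408 0.2858]
bar far [0.5629 0.2316 0.2676]
bar near [0.4863 0.2282 0.2688]
foot TR [0.5837 0.2282 0.0001]
foot BL? [0.4591 0.3684 0.0074]
rod [0.5151 0.2816 0.1993]
```

Hook seats are consistent at z = 0.260: the middle is at about (0.527, 0.169), yaw about +2.8°. Now I'll move above the lying bail bar, predicted at (0.477,-0.074,0.058).

>>> step_arm(
  motion=[
    {"translation":[0,3.8,0],"turn":0},
    {"translation":[0,3.8,0],"turn":0},
    {"translation":[0,3.8,0],"turn":0},
    {"translation":[0.8,3.8,0],"turn":0},
    {"translation":[1.4,3.8,0],"turn":0},
    {"translation":[1.4,3.8,0],"turn":0},
    {"translation":[1.4,3.8,0],"turn":0},
    {"translation":[0,0,0],"turn":3.1},
  ],
  hand=4,
)

```text
clock: 29.72
tcp_pos: [0.4783, -0.0802, 0.3077]
orientation: [3.139, -0.08, -0.002]
wrist_force: [-0.6, 0.7, -0.6]
gripper_width: 0.467
gripper_force: 0.0
```

>>> step_arm(
  motion=[
    {"translation":[0,0,4],"turn":0},
    {"translation":[0,0,4],"turn":0},
    {"translation":[0,0,4],"turn":0},
    {"translation":[0,0,2],"turn":0},
    {"translation":[0,0,0],"turn":0},
    {"translation":[0,0,0],"turn":0},
    {"translation":[0,0,0],"turn":0},
  ],
)

```text
clock: 30.3
tcp_pos: [0.4781, -0.0743, 0.1707]
orientation: [3.14, -0.07, 0.005]
wrist_force: [1.4, -0.1, 0.5]
gripper_width: 0.464
gripper_force: 0.0
```

Run:
```python
from h import *
go([.477,-.0743,.011],-2.5)
c=cap("wrist","w15.png"); 
# bar: bright low-sat pixels along column near predicted bar
h=cv2.cvtColor(c["frame"],cv2.COLOR_BGR2HSV)
for x in(.50,.52):
    u,v=proj(c,[x,-.0743-(x-.477)*.0437,.058]); r=int(round(v)); row=h[r,int(u)-40:int(u)+40]
    k=[int(u)-40+i for i in range(80) if row[i,1]<45 and row[i,2]>110]; print(x,u,r,k, [onz(c,q,r,.062)[1].round(4) for q in (k[:1]+k[-1:])])
```

```text
at [ 0.4781 -0.0743  0.1707] yaw -2.54 F [ 1.4 -0.1  0.5] w 3.95 gf 0.0 t 30.3
  shift cm [-0.16 -0.02 15.97] turn -0.04
0.5 258.37270884210477 155 [218, 219, 220, 221, 222, 223, 224, 225, 226, 227, 228, 229, 230, 231, 232, 233, 234, 235, 236, 237, 238, 239, 240, 241, 242, 249, 250, 251, 253, 254, 255, 256, 257, 258, 259, 260, 261, 262, 263, 264, 265, 266] [np.float64(-0.0312), np.float64(-0.0837)]
0.52 258.3459725373455 136 [218, 219, 220, 221, 222, 223, 224, 225, 226, 227, 228, 229, 230, 231, 232, 233, 234, 240, 241, 242, 253, 254, 255, 256, 257, 258, 259, 260, 275, 276] [np.float64(-0.0331), np.float64(-0.0951)]
```

Bar seen at column 257, 1.5 mm from the prediction. Descending and gripping.

>>> step_arm(
  motion=[
    {"translation":[-0.1,-0.15,3],"turn":0},
    {"translation":[0,0,3.5],"turn":0},
    {"translation":[0,0,3.5],"turn":0},
    {"translation":[0,0,3],"turn":0},
    {"translation":[0,0,2],"turn":0},
    {"translation":[0,0,1],"turn":0},
    {"translation":[0,0,0],"turn":0},
    {"translation":[0,0,0],"turn":0},
  ],
)

```text
clock: 31.02
tcp_pos: [0.4774, -0.0723, 0.0098]
orientation: [3.14, -0.068, 0.003]
wrist_force: [0.5, -0.6, -0.7]
gripper_width: 0.47
gripper_force: 0.0
```

>>> step_arm(
  motion=[
    {"translation":[0,0,0],"turn":0},
    {"translation":[0,0,0],"turn":0},
    {"translation":[0,0,0],"turn":0},
    {"translation":[0,0,0],"turn":0},
    {"translation":[0,0,0],"turn":0},
    {"translation":[0,0,0],"turn":0},
    {"translation":[0,0,0],"turn":0},
    {"translation":[0,0,0],"turn":0},
  ],
  hand=0,
)

```text
clock: 31.68
tcp_pos: [0.4772, -0.0723, 0.0099]
orientation: [3.14, -0.068, 0.004]
wrist_force: [-0.5, -1.1, 6.7]
gripper_width: 0.063
gripper_force: 58.9
```

Run:
```python
from h import *
go([.477,-.0743,.011],-2.5)
# arc increments (pan frame, toward tool: dy_tool=-dy_pan)
a=np.linspace(1.7,0,18); y=-.095*np.sin(a); z=.07+.095*np.cos(a)
print(np.round(np.c_[-np.diff(y),-np.diff(z)]*100,2).tolist())
```

```text
at [ 0.4772 -0.0723  0.0099] yaw -2.48 F [-0.5 -1.1  6.7] w 0.54 gf 58.9 t 31.68
  shift cm [-0.01  0.2  -0.11] turn 0.02
[[0.08, -0.95], [-0.02, -0.95], [-0.11, -0.94], [-0.21, -0.93], [-0.3, -0.9], [-0.39, -0.87], [-0.47, -0.82], [-0.55, -0.77], [-0.63, -0.71], [-0.69, -0.65], [-0.76, -0.57], [-0.81, -0.5], [-0.86, -0.41], [-0.89, -0.33], [-0.92, -0.23], [-0.94, -0.14], [-0.95, -0.05]]
```

>>> step_arm(
  motion=[
    {"translation":[0.0,0.08,-0.95],"turn":0},
    {"translation":[0,-0.02,-0.95],"turn":0},
    {"translation":[0,-0.11,-0.94],"turn":0},
    {"translation":[0,-0.21,-0.93],"turn":0},
    {"translation":[0,-0.3,-0.9],"turn":0},
    {"translation":[0,-0.39,-0.87],"turn":0},
  ],
)

```text
clock: 32.18
tcp_pos: [0.4771, -0.0625, 0.0652]
orientation: [3.14, -0.068, 0.001]
wrist_force: [0.6, -4.4, 0.2]
gripper_width: 0.056
gripper_force: 58.6
```

>>> step_arm(
  motion=[
    {"translation":[0,-0.47,-0.82],"turn":0},
    {"translation":[0,-0.55,-0.77],"turn":0},
    {"translation":[0,-0.63,-0.71],"turn":0},
    {"translation":[0,-0.69,-0.65],"turn":0},
    {"translation":[0,-0.76,-0.57],"turn":0},
    {"translation":[0,-0.81,-0.5],"turn":0},
  ],
)

```text
clock: 32.68
tcp_pos: [0.4787, -0.0229, 0.1054]
orientation: [3.14, -0.068, 0.001]
wrist_force: [0.2, -3.1, -2.2]
gripper_width: 0.06
gripper_force: 58.6
```

>>> step_arm(
  motion=[
    {"translation":[0,-0.86,-0.41],"turn":0},
    {"translation":[0,-0.89,-0.33],"turn":0},
    {"translation":[0,-0.92,-0.23],"turn":0},
    {"translation":[0,-0.94,-0.14],"turn":0},
    {"translation":[0,-0.95,-0.05],"turn":0},
    {"translation":[0,0,0],"turn":0},
    {"translation":[0,0,0],"turn":0},
    {"translation":[0,0,0],"turn":0},
  ],
)

```text
clock: 33.35
tcp_pos: [0.4801, 0.0223, 0.1156]
orientation: [-3.141, 0.067, 0.002]
wrist_force: [-0.7, -1.6, -3.8]
gripper_width: 0.062
gripper_force: 58.7
```

Run:
```python
from h import *
go([.4812,.0205,.117],-2.5)
c=cap("wrist","w16.png")
for b in blanks(c,.066): print(b)
```

```text
at [0.4801 0.0223 0.1156] yaw -2.46 F [-0.7 -1.6 -3.8] w 0.52 gf 58.7 t 33.35
  shift cm [ 0.12  0.18 -0.14] turn 0.04
(array([233., 192.]), array([0.4806, 0.0459], dtype=float32), array([0.0325, 0.0734], dtype=float32), -1.5)
(array([186., 202.]), array([0.4729, 0.0862], dtype=float32), array([0.0414, 0.113 ], dtype=float32), -2.7)
```

The bail is up and the bar held. Lifting slowly to a bar height of about 0.305 m, above the hook tips with the stakes below the hooks.

>>> step_arm(
  motion=[
    {"translation":[0,0,-0.3],"turn":0},
    {"translation":[0,0,-0.5],"turn":0},
    {"translation":[0,0,-0.8],"turn":0},
    {"translation":[0,0,-1],"turn":0},
    {"translation":[0,0,-1.2],"turn":0},
    {"translation":[0,0,-1.2],"turn":0},
    {"translation":[0,0,-1.2],"turn":0},
    {"translation":[0,0,-1.2],"turn":0},
  ],
)

```text
clock: 34.07
tcp_pos: [0.4803, 0.0225, 0.1909]
orientation: [-3.14, 0.068, 0.001]
wrist_force: [-0.2, -0.4, -7.6]
gripper_width: 0.056
gripper_force: 58.5
```

>>> step_arm(
  motion=[
    {"translation":[0,0,-1.2],"turn":0},
    {"translation":[0,0,-1.2],"turn":0},
    {"translation":[0,0,-1.2],"turn":0},
    {"translation":[0,0,-1.2],"turn":-0.6},
    {"translation":[0,0,-1],"turn":-1},
    {"translation":[0,0,-0.8],"turn":-1},
    {"translation":[0,0,-0.5],"turn":-1},
    {"translation":[0,0,-0.3],"turn":-1},
  ],
)

```text
clock: 34.73
tcp_pos: [0.4805, 0.0224, 0.2646]
orientation: [-3.141, -0.06, -0.001]
wrist_force: [-0.3, 0.4, -6.5]
gripper_width: 0.057
gripper_force: 58.6
```

>>> step_arm(
  motion=[
    {"translation":[0,0,0],"turn":-0.7},
    {"translation":[0,0,0],"turn":0},
    {"translation":[0,0,0],"turn":0},
    {"translation":[0,0,0],"turn":0},
  ],
)

```text
clock: 35.07
tcp_pos: [0.4804, 0.0223, 0.2635]
orientation: [-3.14, -0.077, 0.002]
wrist_force: [-1.0, -0.0, -6.7]
gripper_width: 0.059
gripper_force: 58.6
```

Run:
```python
from h import *
go([.527,.169,.256],2.8)
c=cap("side","s17.png"); t=cap("top")
# check pan hanging: bright pixels etc.; project bar & pan
print(proj(c,[.4812,.02,.30]),proj(c,[.4812,.02,.14]))
```

```text
at [0.4804 0.0223 0.2635] yaw 2.81 F [-1.  -0.  -6.7] w 0.5 gf 58.6 t 35.07
  shift cm [  5.38 -14.42   0.75] turn 0.01
[240.35449578 149.15288384] [240.18441303 190.83542279]
```

>>> step_arm(
  motion=[
    {"translation":[0.11,-0.3,0.2],"turn":0},
    {"translation":[0.22,-0.6,0.2],"turn":0},
    {"translation":[0.34,-0.9,0.1],"turn":0},
    {"translation":[0.41,-1.1,0],"turn":0},
    {"translation":[0.45,-1.2,0],"turn":0},
    {"translation":[0.45,-1.2,0],"turn":0},
    {"translation":[0.45,-1.2,0],"turn":0},
    {"translation":[0.45,-1.2,0],"turn":0},
  ],
)

```text
clock: 35.83
tcp_pos: [0.5058, 0.1024, 0.2589]
orientation: [-3.14, -0.079, 0.0]
wrist_force: [-0.6, 0.5, -6.8]
gripper_width: 0.06
gripper_force: 58.5
```

>>> step_arm(
  motion=[
    {"translation":[0.45,-1.2,0],"turn":0},
    {"translation":[0.45,-1.2,0],"turn":0},
    {"translation":[0.45,-1.2,0],"turn":0},
    {"translation":[0.41,-1.1,0],"turn":0},
    {"translation":[0.34,-0.9,0],"turn":0},
    {"translation":[0.22,-0.6,0],"turn":0},
    {"translation":[0.15,-0.4,0],"turn":0},
    {"translation":[0.04,-0.1,0],"turn":0},
  ],
)

```text
clock: 36.5
tcp_pos: [0.5274, 0.1693, 0.2589]
orientation: [-3.141, -0.078, 0.0]
wrist_force: [0.2, -0.5, -6.7]
gripper_width: 0.055
gripper_force: 58.5
```

>>> step_arm(
  motion=[
    {"translation":[0,0,0],"turn":0},
    {"translation":[0,0,0],"turn":0},
    {"translation":[0,0,0],"turn":0},
  ],
)

```text
clock: 36.75
tcp_pos: [0.5272, 0.1683, 0.2591]
orientation: [3.14, 0.076, 0.0]
wrist_force: [-0.8, -0.6, -6.1]
gripper_width: 0.053
gripper_force: 58.5
```

Run:
```python
from h import *
go([.527,.169,.211],2.8)
c=cap("wrist","w18.png"); s=cap("side","s18.png"); t=cap("top","t18.png")
for n,q in(("w",c),("s",s)): print(n,proj(q,[.527,.169,.26]),proj(q,[.565,.171,.26]),proj(q,[.489,.167,.26]),proj(q,[.527,.169,.307]))
```

```text
at [0.5272 0.1683 0.2591] yaw 2.79 F [-0.8 -0.6 -6.1] w 0.45 gf 58.5 t 36.75
  shift cm [-0.02 -0.07  4.81] turn -0.01
w [257.88721092 213.9499593 ] [257.59206212 163.2016639 ] [258.14881367 258.93029824] [257.8406937  247.19308194]
s [233.07765694 147.54874415] [241.47923237 146.20420523] [224.49370358 148.92246977] [233.05252781 135.82552047]
```

>>> step_arm(
  motion=[
    {"translation":[0,-0.05,0.5],"turn":0},
    {"translation":[0,0,0.6],"turn":0},
    {"translation":[0,0,0.6],"turn":0},
    {"translation":[0,0,0.6],"turn":0},
    {"translation":[0,0,0.5],"turn":0},
    {"translation":[0,0,0.5],"turn":0},
    {"translation":[0,0,0.4],"turn":0},
    {"translation":[0,0,0.3],"turn":0},
  ],
)

```text
clock: 37.57
tcp_pos: [0.5272, 0.1692, 0.2184]
orientation: [3.14, 0.077, -0.001]
wrist_force: [-0.7, -0.5, -6.1]
gripper_width: 0.057
gripper_force: 58.6
```

>>> step_arm(
  motion=[
    {"translation":[0,0,0.3],"turn":0},
    {"translation":[0,0,0.3],"turn":0},
    {"translation":[0,0,0.3],"turn":0},
    {"translation":[0,0,0.3],"turn":0},
    {"translation":[0,0,0.3],"turn":0},
    {"translation":[0,0,0.3],"turn":0},
    {"translation":[0,0,0],"turn":0},
    {"translation":[0,0,0],"turn":0},
  ],
)

```text
clock: 38.23
tcp_pos: [0.5273, 0.1692, 0.201]
orientation: [3.14, 0.077, 0.0]
wrist_force: [0.2, -1.5, -4.7]
gripper_width: 0.056
gripper_force: 58.8
```

Run:
```python
from h import *
go([.527,.169,.16],2.8)
print(env.observe()["wrist_torque"])
```

```text
at [0.5273 0.1692 0.201 ] yaw 2.82 F [ 0.2 -1.5 -4.7] w 0.47 gf 58.8 t 38.23
  shift cm [-0.03  0.01  4.1 ] turn 0.02
[-0.38673726  0.03239573  0.07357938]
```

The spring takes load as expected (1.4 N after 10 mm). Letting down further.

>>> step_arm(
  motion=[
    {"translation":[0,0,0.3],"turn":0},
    {"translation":[0,0,0.4],"turn":0},
    {"translation":[0,0,0.4],"turn":0},
    {"translation":[0,0,0.4],"turn":0},
    {"translation":[0,0,0.4],"turn":0},
    {"translation":[0,0,0.4],"turn":0},
    {"translation":[0,0,0.4],"turn":0},
    {"translation":[0,0,0.3],"turn":0},
  ],
)

```text
clock: 38.9
tcp_pos: [0.5274, 0.1692, 0.1707]
orientation: [3.141, 0.077, 0.001]
wrist_force: [-0.4, -2.2, -0.0]
gripper_width: 0.055
gripper_force: 59.1
```

>>> step_arm(
  motion=[
    {"translation":[0,0,0],"turn":0},
    {"translation":[0,0,0],"turn":0},
    {"translation":[0,0,0],"turn":0},
    {"translation":[0,0,0],"turn":0},
  ],
)

```text
clock: 39.23
tcp_pos: [0.5274, 0.1692, 0.1712]
orientation: [3.141, 0.077, 0.001]
wrist_force: [-0.3, -1.3, 0.0]
gripper_width: 0.059
gripper_force: 59.1
```

Run:
```python
from h import *
go([.527,.169,.16],2.8)
print(env.observe()["wrist_torque"])
cap("side","s19.png"); cap("top","t19.png"); cap("wrist","w19.png")
```

```text
at [0.5274 0.1692 0.1712] yaw 2.82 F [-0.3 -1.3  0. ] w 0.5 gf 59.1 t 39.23
  shift cm [-0.04  0.02  1.12] turn 0.02
[-0.67930624  0.05383411  0.02733611]
```

>>> step_arm(
  motion=[
    {"translation":[0,0,0.2],"turn":0},
    {"translation":[0,0,0.2],"turn":0},
    {"translation":[0,0,0],"turn":0},
    {"translation":[0,0,0],"turn":0},
    {"translation":[0,0,0],"turn":0},
    {"translation":[0,0,0],"turn":0},
    {"translation":[0,0,0],"turn":0},
    {"translation":[0,0,0],"turn":0},
  ],
)

```text
clock: 40.05
tcp_pos: [0.5273, 0.1692, 0.167]
orientation: [3.141, 0.077, 0.0]
wrist_force: [1.0, -3.1, -0.3]
gripper_width: 0.062
gripper_force: 59.2
```

>>> step_arm(
  motion=[
    {"translation":[0,0,0],"turn":0},
    {"translation":[0,0,0],"turn":0},
    {"translation":[0,0,0],"turn":0},
    {"translation":[0,0,0],"turn":0},
    {"translation":[0,0,0],"turn":0},
    {"translation":[0,0,0],"turn":0},
    {"translation":[0,0,0],"turn":0},
    {"translation":[0,0,0],"turn":0},
  ],
  hand=3,
)

```text
clock: 40.72
tcp_pos: [0.5273, 0.1693, 0.167]
orientation: [-3.141, -0.077, -0.0]
wrist_force: [0.8, 0.3, -0.8]
gripper_width: 0.35
gripper_force: 0.0
```

>>> step_arm(
  motion=[
    {"translation":[0,0,-0.5],"turn":0},
    {"translation":[0,0,-1],"turn":0},
    {"translation":[0,0,-1.5],"turn":0},
    {"translation":[0,0,-2],"turn":0},
    {"translation":[0,0,-3],"turn":0},
    {"translation":[0,0,-3],"turn":0},
    {"translation":[0,0,-2],"turn":0},
    {"translation":[0,0,0],"turn":0},
  ],
)

```text
clock: 41.38
tcp_pos: [0.5284, 0.1694, 0.302]
orientation: [-3.14, -0.078, -0.014]
wrist_force: [0.2, 0.4, 0.1]
gripper_width: 0.348
gripper_force: 0.0
```

Run:
```python
from h import *
import pickle
go([.527,.169,.16],2.8)
c=cap("wrist","w20.png"); s=cap("side","s20.png"); pickle.dump((c,s),open("v20.pkl","wb"))
for z in(.212,.06): print(proj(s,[.527,.169,z]),proj(c,[.527,.169,z]))
for b in blanks(c,.12): print(b)
```

```text
at [0.5284 0.1694 0.302 ] yaw 2.83 F [0.2 0.4 0.1] w 2.96 gf 0.0 t 41.38
  shift cm [-0.27  0.04 14.19] turn 0.03
[233.10281138 159.28377377] [259.02773712 181.12784121]
[233.17924123 194.93976981] [258.76093271 154.57413614]
(array([110.,  34.]), array([0.6862, 0.3518], dtype=float32), array([0.0583, 0.0933], dtype=float32), 87.4)
```

Released at near-zero force and the arm is clear. Next I'll move to where the wrist camera can see the scale's front plate, turning the tool 90° as the marker pinch also needs.

>>> step_arm(
  motion=[
    {"translation":[0,0,-3],"turn":0},
    {"translation":[-3.7,-1.1,0],"turn":0},
    {"translation":[-3.7,-1.1,0],"turn":0},
    {"translation":[-3.7,-1.1,0],"turn":0},
    {"translation":[-3.7,-1.1,0],"turn":0},
    {"translation":[-3.7,-1.1,0],"turn":0},
    {"translation":[0,0,0],"turn":-7},
    {"translation":[0,0,0],"turn":-7},
  ],
)

```text
clock: 42.15
tcp_pos: [0.3376, 0.2154, 0.3266]
orientation: [3.106, 0.471, -0.001]
wrist_force: [0.9, 0.7, -0.2]
gripper_width: 0.353
gripper_force: 0.0
```

>>> step_arm(
  motion=[
    {"translation":[0,0,0],"turn":-7},
    {"translation":[0,0,0],"turn":-7},
    {"translation":[0,0,0],"turn":-7},
    {"translation":[0,0,0],"turn":-7},
    {"translation":[0,0,0],"turn":-7},
    {"translation":[0,0,0],"turn":-7},
    {"translation":[0,0,0],"turn":-7},
    {"translation":[0,0,0],"turn":-7},
  ],
)

```text
clock: 42.82
tcp_pos: [0.3393, 0.2149, 0.3257]
orientation: [-2.522, -1.872, 0.004]
wrist_force: [0.2, 0.5, 0.2]
gripper_width: 0.35
gripper_force: 0.0
```

>>> step_arm(
  motion=[
    {"translation":[0,0,4],"turn":-7},
    {"translation":[0,0,4],"turn":-7},
    {"translation":[0,0,4],"turn":-6},
    {"translation":[0,0,4],"turn":0},
    {"translation":[0,0,0],"turn":0},
    {"translation":[0,0,0],"turn":0},
    {"translation":[0,0,0],"turn":0},
  ],
)

```text
clock: 43.4
tcp_pos: [0.3408, 0.2154, 0.1687]
orientation: [2.166, 2.274, 0.003]
wrist_force: [-0.1, -0.4, 0.3]
gripper_width: 0.353
gripper_force: 0.0
```

Run:
```python
from h import *
import pickle
go([.34,.217,.16],92.8); print(env.observe()["q"])
c=cap("wrist","w21.png"); s=cap("side","s21.png"); pickle.dump((c,s),open("v21.pkl","wb"))
for p in([.498,.297,.172],[.498,.297,.105],[.498,.297,.06],[.518,.381,.105],[.527,.169,.21]): print(p,proj(c,p).round(),proj(s,p).round())
```

```text
at [0.3408 0.2154 0.1687] yaw 92.79 F [-0.1 -0.4  0.3] w 3.0 gf 0.0 t 43.4
  shift cm [ 0.17 -0.07  0.87] turn -0.01
[2.67820850e-01 1.42463000e-01 1.70808852e+00 1.73560366e-05
 1.28889515e+00 2.19061857e-01]
[0.498, 0.297, 0.172] [511. 111.] [213. 161.]
[0.498, 0.297, 0.105] [443. 108.] [213. 176.]
[0.498, 0.297, 0.06] [415. 107.] [214. 186.]
[0.518, 0.381, 0.105] [496.  -3.] [210. 169.]
[0.527, 0.169, 0.21] [539. 317.] [233. 160.]
```

Run:
```python
from h import *
import pickle
c,s=pickle.load(open("v21.pkl","rb"))
a=cv2.resize(c["frame"][30:190,392:512],(420,560),interpolation=cv2.INTER_CUBIC)
b=cv2.resize(s["frame"][125:237,190:266],(380,560),interpolation=cv2.INTER_CUBIC)
cv2.imwrite("pics/m22.png",cv2.hconcat([a,b]))
```

```text
(no output)
```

View pics/m22.png

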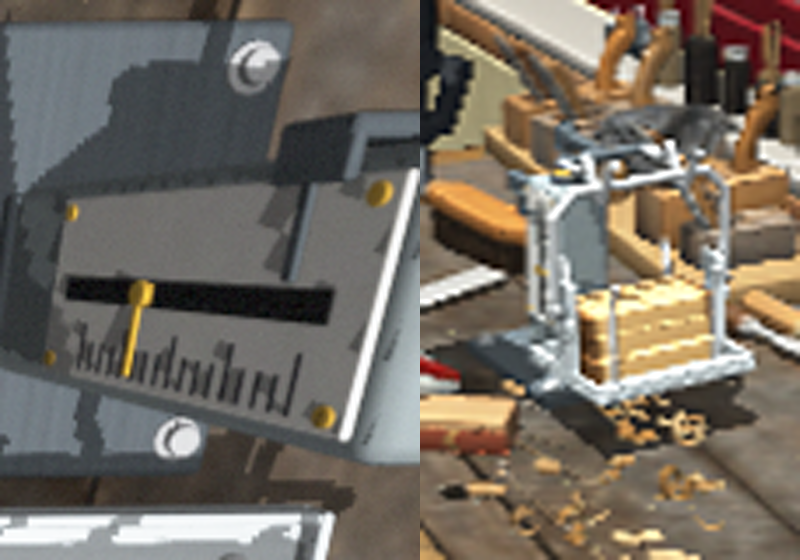

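The pan hangs from both hooks with the three blanks flat. The brass pointer is at crop (141,292) and the marker line's tip at (289,277), high up. Ray-casting both onto the plate plane.

Run:
```python
from h import *
import pickle
np.set_printoptions(precision=4,suppress=True)
c,s=pickle.load(open("v21.pkl","rb"))
th=np.radians(2.8); n=np.array([np.cos(th),np.sin(th),0]); B=np.array([.522,.297,0])
for off in(-.024,-.026):
    P0=B+n*off
    for nm,p in(("pointer",(141,292)),("needle end",(127,375)),("mark tip",(289,277)),("mark root",(309,188)),("top tick",(290,412)),("tick top",(299,355)),("bottom tick",(88,368)),("slot bot",(66,287)),("slot top",(333,306))):
        o,d=ray(c,392+p[0]/3.5,30+p[1]/3.5); q=o+d*(n@(P0-o))/(n@d); print(nm,q)
```

```text
pointer [0.4982 0.2916 0.0917]
needle end [0.4993 0.2699 0.0927]
mark tip [0.498  0.297  0.1416]
mark root [0.4971 0.3148 0.1412]
top tick [0.4993 0.2697 0.1509]
tick top [0.4987 0.2815 0.1495]
bottom tick [0.4993 0.2695 0.0739]
slot bot [0.4982 0.2914 0.0548]
slot top [0.4982 0.2918 0.155 ]
pointer [0.4962 0.2917 0.095 ]
needle end [0.4973 0.2702 0.0959]
mark tip [0.496  0.297  0.1442]
mark root [0.4951 0.3146 0.1438]
top tick [0.4973 0.27   0.1533]
tick top [0.4967 0.2817 0.152 ]
bottom tick [0.4973 0.2698 0.0773]
slot bot [0.4962 0.2914 0.0584]
slot top [0.4962 0.2919 0.1574]
```

The marker must go down about 48.7 mm. Locating its tab from the earlier pictures: top view at (158.3,146.7) and wrist view w12 at (20,57).

Run:
```python
from h import *
import pickle
np.set_printoptions(precision=4,suppress=True)
w=pickle.load(open("w12.pkl","rb")); t=cap("top")
print(onz(t,158.3,146.7,.152),onz(w,20,57,.152))
go([.519,.34,.22],92.8)
```

```text
[0.5144 0.3675 0.152 ] [0.516  0.3769 0.152 ]
at [0.3409 0.2154 0.1688] yaw 92.81 F [0.1 0.2 0.4] w 2.99 gf 0.0 t 43.55
  shift cm [11.57 18.42 -5.04] turn 0.01
```

>>> step_arm(
  motion=[
    {"translation":[0,0,-4],"turn":0},
    {"translation":[0,0,-4],"turn":0},
    {"translation":[1.9,3,-3],"turn":0},
    {"translation":[1.9,3,0],"turn":0},
    {"translation":[1.9,3,0],"turn":0},
    {"translation":[1.9,3,0],"turn":0},
    {"translation":[2,3,0],"turn":0},
    {"translation":[2,3.1,0],"turn":0},
  ],
  hand=5,
)

```text
clock: 44.22
tcp_pos: [0.513, 0.3389, 0.2755]
orientation: [2.165, 2.275, 0.004]
wrist_force: [-0.2, -0.3, 0.9]
gripper_width: 0.585
gripper_force: 0.0
```

>>> step_arm(
  motion=[
    {"translation":[0,0,2],"turn":0},
    {"translation":[0,0,2],"turn":0},
    {"translation":[0,0,0],"turn":0},
    {"translation":[0,0,0],"turn":0},
    {"translation":[0,0,0],"turn":0},
  ],
)

```text
clock: 44.63
tcp_pos: [0.5121, 0.3378, 0.2361]
orientation: [2.165, 2.274, 0.004]
wrist_force: [-0.2, -0.0, 0.4]
gripper_width: 0.583
gripper_force: 0.0
```

Run:
```python
from h import *
import pickle
np.set_printoptions(precision=4,suppress=True)
go([.516,.379,.10],92.8)
c=cap("wrist","w23.png"); pickle.dump(c,open("w23.pkl","wb")); f=c["frame"]
for p in([.516,.379,.161],[.516,.362,.161],[.516,.396,.161],[.510,.379,.161],[.522,.379,.161]): print(p,proj(c,p).round(1))
u,v=proj(c,[.516,.379,.161]).astype(int)
g=cv2.cvtColor(f,cv2.COLOR_BGR2GRAY)
for r in range(v-45,v+46,5): print(r,' '.join("%3d"%x for x in g[r,u-44:u+48:4]))
print(u-44)
```

```text
at [0.5121 0.3378 0.2361] yaw 92.81 F [-0.2 -0.   0.4] w 4.96 gf 0.0 t 44.63
  shift cm [ 4.08  0.55 13.62] turn 0.01
[0.516, 0.379, 0.161] [265.5 143.6]
[0.516, 0.362, 0.161] [264.5 161.1]
[0.516, 0.396, 0.161] [266.5 125.4]
[0.51, 0.379, 0.161] [259.2 143.3]
[0.522, 0.379, 0.161] [271.7 143.9]
98  64  60  65  60  52  53  52  53  59  59  63  62  60  60  58  55  60  58  65  42  73  67  68
103  69  63  60  61  65  56  57  59  65  64  64  66  60  59  59  55  57  58  64  41  72  67  74
108  68  69  69  63  60  62  61  62  62  61  55  59  57  55  59  59  58  55  63  50  64  64  80
113  67  67  63  73  71  63  62  61  62  59  63  64  58  61  84  66  64  54  62  75  67  95 126
118  71  64  71  80  68  67  65  65  62  67  62  73  63  58  63  58  55  54  64  62  68  66  73
123  71  71  77  63  69  71  69  67  69  64  63  68  63  57  54  59  56  57  46  58  68  66  75
128  69  65  71  70  69  71  68  62  61  61  67  77  68  70  66  61  55  53  35  86  69  70  72
133  72  73  74  73  77  75  76  74  80  76  73  86  79  81  81  78  78  83  77  80  77  70  82
138  74  88 107 141  89  91  90  94 
[... 323 characters left out ...]
  93  93  89  81  85 131
158 134 152 176 176 175 177 178 176 173 170  70  85  78  91  94  90  94  95  95  90  79  84 124
163 142 145 173 173 175 177 176 176 118  93  92  91  91  90  93  89  93  94  93  87  80 124 127
168 117 143 172 175 173 174 149  90  89  90  88  91  89  86  84  92  93  92  94  90  73  96 118
173 129 136 173 172 172 170 140  92  92  91  89  96  89  89  85  92  92  94  93  90  74 139 121
178 129 111 174 172 173 171 135 102  98  98  94  96  93  90  90  89  96  96  96  91  77 136 122
183 121 113 171 173 171 170 115 102  96  97  98 100  95  94  93  92  97  95  97  95  78 135 133
188 126 118 174 170 169  89  91  86  86  84  89 105  84  78  77  76  71  71  98  94  79  81  74
221
```

The tab shows as a 12 px stripe centred at column 266, rows 126–160, which puts it at x = 0.516, y = 0.362–0.395 and matches its size. Descending to pinch.

>>> step_arm(
  motion=[
    {"translation":[2.2,0.3,0],"turn":0},
    {"translation":[2.3,0.3,0],"turn":0},
    {"translation":[0,0,3],"turn":0},
    {"translation":[0,0,3],"turn":0},
    {"translation":[0,0,3],"turn":0},
    {"translation":[0,0,2],"turn":0},
    {"translation":[0,0,1],"turn":0},
    {"translation":[0,0,0.6],"turn":0},
  ],
)

```text
clock: 45.35
tcp_pos: [0.5158, 0.383, 0.1081]
orientation: [2.166, 2.275, 0.001]
wrist_force: [-0.4, -0.2, 0.5]
gripper_width: 0.587
gripper_force: 0.0
```

>>> step_arm(
  motion=[
    {"translation":[0,0,0],"turn":0},
    {"translation":[0,0,0],"turn":0},
    {"translation":[0,0,0],"turn":0},
    {"translation":[0,0,0],"turn":0},
  ],
)

```text
clock: 45.68
tcp_pos: [0.5162, 0.3833, 0.1093]
orientation: [2.165, 2.275, 0.004]
wrist_force: [-0.5, -0.8, -0.5]
gripper_width: 0.587
gripper_force: 0.0
```

Run:
```python
from h import *
go([.516,.383,.11],92.8)
c=cap("wrist","w24.png")
u,v=proj(c,[.516,.392,.161]); print(u,v,proj(c,[.51,.392,.161]),proj(c,[.522,.392,.161]))
g=c["frame"].astype(int)
for y in(.388,.391,.394):
  u,v=proj(c,[.516,y,.161]).astype(int)
  print(v,u-30,' '.join("%d"%x for x in g[v,u-30:u+31:2].mean(1)))
```

```text
at [0.5162 0.3833 0.1093] yaw 92.82 F [-0.5 -0.8 -0.5] w 4.99 gf 0.0 t 45.68
  shift cm [-0.02 -0.02 -0.07] turn 0.02
261.0478611983808 238.38795468565272 [250.08084822 237.92201887] [271.99988391 238.85325364]
244 230 194 194 195 147 90 92 95 96 95 62 66 79 89 95 95 93 97 93 86 77 61 93 95 94 93 91 84 103 101 101 102
240 230 197 195 198 146 89 92 95 96 91 80 79 81 88 97 97 96 96 92 91 79 77 94 95 93 91 93 91 97 101 101 104
235 231 198 196 192 174 85 90 92 91 90 56 83 85 94 92 93 95 92 88 84 64 88 92 94 94 92 94 88 102 100 103 102
```

Tab edges are at columns 249 and 270 (12 mm), centred within 1 mm. Pinching.

>>> step_arm(
  motion=[
    {"translation":[0,-0.1,0],"turn":0},
    {"translation":[0,0,0],"turn":0},
    {"translation":[0,0,0],"turn":0},
    {"translation":[0,0,0],"turn":0},
    {"translation":[0,0,0],"turn":0},
    {"translation":[0,0,0],"turn":0},
    {"translation":[0,0,0],"turn":0},
    {"translation":[0,0,0],"turn":0},
  ],
  hand=0.5,
)

```text
clock: 46.4
tcp_pos: [0.5164, 0.3831, 0.1085]
orientation: [2.165, 2.274, 0.006]
wrist_force: [6.9, 1.2, -0.8]
gripper_width: 0.117
gripper_force: 59.8
```

>>> step_arm(
  motion=[
    {"translation":[0,0,0.4],"turn":0},
    {"translation":[0,0,0.7],"turn":0},
    {"translation":[0,0,0.8],"turn":0},
    {"translation":[0,0,0.8],"turn":0},
    {"translation":[0,0,0.8],"turn":0},
    {"translation":[0,0,0.8],"turn":0},
    {"translation":[0,0,0.5],"turn":0},
    {"translation":[0,0,0],"turn":0},
  ],
)

```text
clock: 47.07
tcp_pos: [0.5163, 0.3831, 0.0593]
orientation: [2.165, 2.274, 0.005]
wrist_force: [9.3, 1.9, -1.9]
gripper_width: 0.113
gripper_force: 59.5
```

>>> step_arm(
  motion=[
    {"translation":[0,0,0],"turn":0},
    {"translation":[0,0,0],"turn":0},
  ],
)

```text
clock: 47.23
tcp_pos: [0.5163, 0.3831, 0.0598]
orientation: [2.165, 2.274, 0.005]
wrist_force: [8.7, 2.2, -2.3]
gripper_width: 0.113
gripper_force: 59.5
```

Run:
```python
from h import *
go([.516,.383,.0606],92.8)
```

```text
at [0.5163 0.3831 0.0598] yaw 92.81 F [ 8.7  2.2 -2.3] w 0.96 gf 59.5 t 47.23
  shift cm [-0.01 -0.03 -0.08] turn 0.01
```

Lowered 48.7 mm. Releasing, retreating and re-measuring from the same viewpoint.

>>> step_arm(
  motion=[
    {"translation":[0,0,0],"turn":0},
    {"translation":[0,0,0],"turn":0},
    {"translation":[0,0,0],"turn":0},
    {"translation":[0,0,0],"turn":0},
    {"translation":[0,0,-1],"turn":0},
    {"translation":[0,0,-3],"turn":0},
    {"translation":[0,0,-4],"turn":0},
    {"translation":[0,0,-4],"turn":0},
  ],
  hand=4,
)

```text
clock: 47.9
tcp_pos: [0.514, 0.3827, 0.1817]
orientation: [-2.166, -2.275, 0.002]
wrist_force: [0.0, 0.0, 1.0]
gripper_width: 0.473
gripper_force: 0.0
```

>>> step_arm(
  motion=[
    {"translation":[0,0,-4],"turn":0},
    {"translation":[0,0,-4],"turn":0},
    {"translation":[-2.3,-2.2,-2],"turn":0},
    {"translation":[-2.3,-2.5,0],"turn":0},
    {"translation":[-2.3,-2.5,0],"turn":0},
    {"translation":[-2.3,-2.5,0],"turn":0},
    {"translation":[-2.3,-3,0],"turn":0},
    {"translation":[-2.3,-3,0],"turn":0},
  ],
)

```text
clock: 48.57
tcp_pos: [0.3628, 0.2363, 0.2804]
orientation: [2.166, 2.275, 0.001]
wrist_force: [-0.1, 0.8, 0.2]
gripper_width: 0.465
gripper_force: 0.0
```

>>> step_arm(
  motion=[
    {"translation":[-2.2,-3,0],"turn":0},
    {"translation":[0,0,4],"turn":0},
    {"translation":[0,0,4],"turn":0},
    {"translation":[0,0,3],"turn":0},
    {"translation":[0,0,0],"turn":0},
    {"translation":[0,0,0],"turn":0},
    {"translation":[0,0,0],"turn":0},
  ],
)

```text
clock: 49.15
tcp_pos: [0.3368, 0.2143, 0.1719]
orientation: [2.165, 2.275, 0.004]
wrist_force: [0.7, -0.3, 0.4]
gripper_width: 0.464
gripper_force: 0.0
```

Run:
```python
from h import *
import pickle
np.set_printoptions(precision=4,suppress=True)
go([.3408,.2154,.1687],92.8)
c=cap("wrist","w25.png"); pickle.dump(c,open("v25.pkl","wb"))
th=np.radians(2.8); n=np.array([np.cos(th),np.sin(th),0]); B=np.array([.522,.297,0]); e=np.array([-n[1],n[0],0])
P0=B-n*.025
# rectify plate: columns = local y (left=+y), rows = z ; 4 px/mm
ys=np.arange(.030,-.032,-.0005); zs=np.arange(.165,.05,-.0005)
M=np.array([[proj(c,P0+e*y+np.array([0,0,z])) for y in ys] for z in zs]).astype(np.float32)
I=cv2.remap(c["frame"],M[...,0],M[...,1],cv2.INTER_LINEAR); cv2.imwrite("pics/rect25.png",I)
h=cv2.cvtColor(I,cv2.COLOR_BGR2HSV); br=cv2.inRange(h,(15,120,90),(35,255,255))
for k in cv2.findContours(br,0,2)[0]:
    if cv2.contourArea(k)>6: x,y,w,hh=cv2.boundingRect(k); print("brass y %.4f..%.4f z %.4f..%.4f"%(ys[x],ys[x+w-1],zs[y],zs[y+hh-1]))
g=h[...,2].astype(int)
for y in (.018,.014,.010,.006,.003,.001,-.001):
    j=int(np.argmin(abs(ys-y))); col=g[:,j-1:j+2].mean(1); print(y,[(round(zs[i]*1000),int(col[i])) for i in range(90,200,3)])
```

```text
at [0.3368 0.2143 0.1719] yaw 92.83 F [ 0.7 -0.3  0.4] w 3.94 gf 0.0 t 49.15
  shift cm [0.09 0.4  0.32] turn 0.03
brass y 0.0190..0.0155 z 0.0540..0.0505
brass y -0.0235..-0.0270 z 0.0545..0.0510
brass y -0.0010..-0.0260 z 0.0975..0.0880
brass y 0.0190..0.0155 z 0.1615..0.1570
brass y -0.0235..-0.0270 z 0.1625..0.1575
0.018 [(120, 112), (118, 114), (117, 113), (115, 112), (114, 113), (112, 113), (111, 112), (109, 114), (108, 112), (106, 112), (105, 111), (103, 111), (102, 111), (100, 113), (99, 112), (97, 112), (96, 112), (94, 113), (93, 127), (91, 71), (90, 56), (88, 90), (87, 96), (85, 108), (84, 109), (82, 111), (81, 111), (79, 110), (78, 110), (76, 112), (75, 112), (73, 111), (72, 111), (70, 111), (69, 110), (67, 112), (66, 110)]
0.014 [(120, 111), (118, 112), (117, 113), (115, 113), (114, 114), (112, 111), (111, 112), (109, 113), (108, 114), (106, 111), (105, 110), (103, 112), (102, 111), (100, 114), (99, 114), (97, 113), (96, 113), (94, 116), (93, 121), (91, 73), (90, 56), (88, 69), (87, 75), (85, 96), (84, 110), (82, 111), (81, 109), (79, 109), (78, 109), (76, 109), (75, 110)
[... 1448 characters left out ...]
06, 112), (105, 114), (103, 114), (102, 115), (100, 114), (99, 113), (97, 110), (96, 107), (94, 114), (93, 100), (91, 71), (90, 83), (88, 104), (87, 111), (85, 106), (84, 100), (82, 93), (81, 84), (79, 91), (78, 109), (76, 112), (75, 112), (73, 111), (72, 112), (70, 113), (69, 113), (67, 113), (66, 112)]
-0.001 [(120, 52), (118, 46), (117, 46), (115, 50), (114, 50), (112, 45), (111, 45), (109, 47), (108, 48), (106, 50), (105, 48), (103, 49), (102, 51), (100, 53), (99, 56), (97, 56), (96, 82), (94, 106), (93, 148), (91, 131), (90, 96), (88, 62), (87, 45), (85, 38), (84, 37), (82, 37), (81, 32), (79, 38), (78, 45), (76, 49), (75, 52), (73, 52), (72, 52), (70, 52), (69, 54), (67, 53), (66, 56)]
```

Run:
```python
from h import *
I=cv2.imread("pics/rect25.png"); h=cv2.cvtColor(I,cv2.COLOR_BGR2HSV); br=cv2.inRange(h,(15,120,70),(35,255,255))
ys=np.arange(.030,-.032,-.0005); zs=np.arange(.165,.05,-.0005)
for j in range(60,116,5):
    r=[i for i in np.where(br[:,j]>0)[0] if .08<zs[i]<.11]
    if r: print("brass y%.4f z %.4f..%.4f"%(ys[j],zs[r[0]],zs[r[-1]]))
```

```text
brass y-0.0025 z 0.0975..0.0880
brass y-0.0050 z 0.0970..0.0880
brass y-0.0075 z 0.0950..0.0895
brass y-0.0100 z 0.0935..0.0900
brass y-0.0125 z 0.0935..0.0900
brass y-0.0150 z 0.0935..0.0900
brass y-0.0175 z 0.0935..0.0900
brass y-0.0200 z 0.0940..0.0900
brass y-0.0225 z 0.0940..0.0900
brass y-0.0250 z 0.0940..0.0900
```

The marker's line is centred at z of about 0.092 and the pointer needle at about 0.092, so they agree within about 1 mm. Now I'll turn back and regrip the bail bar.

>>> step_arm(
  motion=[
    {"translation":[0,0,-4],"turn":0},
    {"translation":[0,0,-4],"turn":0},
    {"translation":[0,0,-4],"turn":0},
    {"translation":[0,0,-4],"turn":0},
    {"translation":[0,0,0],"turn":7},
    {"translation":[0,0,0],"turn":7},
    {"translation":[0,0,0],"turn":7},
    {"translation":[0,0,0],"turn":7},
  ],
  hand=3.5,
)

```text
clock: 49.87
tcp_pos: [0.3358, 0.214, 0.332]
orientation: [2.656, 1.676, 0.006]
wrist_force: [-0.6, -0.0, -0.8]
gripper_width: 0.41
gripper_force: 0.0
```

>>> step_arm(
  motion=[
    {"translation":[0,0,0],"turn":7},
    {"translation":[0,0,0],"turn":7},
    {"translation":[0,0,0],"turn":7},
    {"translation":[0,0,0],"turn":7},
    {"translation":[0,0,0],"turn":7},
    {"translation":[0,0,0],"turn":7},
    {"translation":[0,0,0],"turn":7},
    {"translation":[0,0,0],"turn":7},
  ],
)

```text
clock: 50.53
tcp_pos: [0.3358, 0.214, 0.3318]
orientation: [-3.132, -0.232, -0.005]
wrist_force: [0.1, -0.9, 0.4]
gripper_width: 0.408
gripper_force: 0.0
```

>>> step_arm(
  motion=[
    {"translation":[0,0,0],"turn":6},
    {"translation":[0,0,0],"turn":0},
    {"translation":[3.8,1,0],"turn":0},
    {"translation":[3.8,1.1,0],"turn":0},
    {"translation":[3.8,1.1,0],"turn":0},
    {"translation":[3.8,1.1,0],"turn":0},
    {"translation":[3.4,1.1,0],"turn":0},
    {"translation":[0,0,0],"turn":0},
  ],
)

```text
clock: 51.2
tcp_pos: [0.5288, 0.167, 0.3284]
orientation: [3.14, 0.078, -0.002]
wrist_force: [0.8, 1.5, -0.2]
gripper_width: 0.415
gripper_force: 0.0
```

>>> step_arm(
  motion=[
    {"translation":[0,0,0],"turn":0},
    {"translation":[0,0,0],"turn":0},
  ],
)

```text
clock: 51.37
tcp_pos: [0.5238, 0.1693, 0.3308]
orientation: [-3.14, -0.081, -0.002]
wrist_force: [0.2, -0.2, -0.6]
gripper_width: 0.411
gripper_force: 0.0
```

Run:
```python
from h import *
go([.5273,.1692,.165],2.8)
c=cap("wrist","w26.png"); h=cv2.cvtColor(c["frame"],cv2.COLOR_BGR2HSV)
for x in(.535,.545,.555):
    u,v=proj(c,[x,.1692+(x-.5273)*.049,.213]); print(x,u.round(1),v.round(1),u.round()-25,' '.join("%d/%d"%(p[2],p[1]) for p in h[int(round(v)),int(u)-25:int(u)+26:3]))
```

```text
at [0.5238 0.1693 0.3308] yaw 2.95 F [ 0.2 -0.2 -0.6] w 3.49 gf 0.0 t 51.37
  shift cm [ 0.33  0.04 16.58] turn 0.15
0.535 258.9 163.0 234.0 255/0 201/8 200/103 198/102 205/106 214/106 224/108 255/63 224/5 255/0 247/81 255/49 255/50 255/55 255/58 255/0 255/0
0.545 258.9 154.3 234.0 255/1 197/3 251/91 152/101 159/101 247/93 248/87 218/109 223/1 255/0 204/85 243/83 243/82 253/72 255/57 255/0 255/0
0.555 259.0 145.4 234.0 196/8 199/9 254/83 189/119 199/117 255/66 255/66 255/68 225/1 255/0 252/81 255/55 255/51 255/56 255/54 255/0 255/0
```

The bar is at column 260, as predicted. Descending and gripping.

>>> step_arm(
  motion=[
    {"translation":[0.3,0,3],"turn":0},
    {"translation":[0,0,3],"turn":0},
    {"translation":[0,0,3],"turn":0},
    {"translation":[0,0,3],"turn":0},
    {"translation":[0,0,2],"turn":0},
    {"translation":[0,0,1.5],"turn":0},
    {"translation":[0,0,0.8],"turn":0},
    {"translation":[0,0,0.2],"turn":0},
  ],
)

```text
clock: 52.08
tcp_pos: [0.5262, 0.1697, 0.1647]
orientation: [3.141, 0.08, -0.001]
wrist_force: [-0.2, 0.1, 0.1]
gripper_width: 0.412
gripper_force: 0.0
```

>>> step_arm(
  motion=[
    {"translation":[0,0,0],"turn":0},
    {"translation":[0,0,0],"turn":0},
    {"translation":[0,0,0],"turn":0},
  ],
)

```text
clock: 52.33
tcp_pos: [0.5276, 0.1695, 0.1662]
orientation: [-3.14, -0.078, -0.004]
wrist_force: [0.5, -0.6, 0.4]
gripper_width: 0.411
gripper_force: 0.0
```

>>> step_arm(
  motion=[
    {"translation":[0,0,0],"turn":0},
    {"translation":[0,0,0],"turn":0},
    {"translation":[0,0,0],"turn":0},
    {"translation":[0,0,0],"turn":0},
    {"translation":[0,0,0],"turn":0},
    {"translation":[0,0,0],"turn":0},
    {"translation":[0,0,0],"turn":0},
    {"translation":[0,0,0],"turn":0},
  ],
  hand=0,
)

```text
clock: 53.0
tcp_pos: [0.5273, 0.1688, 0.1649]
orientation: [3.14, 0.077, 0.0]
wrist_force: [0.9, -4.7, 0.1]
gripper_width: 0.058
gripper_force: 58.7
```

Run:
```python
from h import *
go([.5273,.1692,.259],2.8)
```

```text
at [0.5273 0.1688 0.1649] yaw 2.81 F [ 0.9 -4.7  0.1] w 0.49 gf 58.7 t 53.0
  shift cm [ 0.   -0.03 -9.41] turn 0.01
```

>>> step_arm(
  motion=[
    {"translation":[0,0.1,-0.3],"turn":0},
    {"translation":[0,0,-0.5],"turn":0},
    {"translation":[0,0,-0.7],"turn":0},
    {"translation":[0,0,-0.7],"turn":0},
    {"translation":[0,0,-0.7],"turn":0},
    {"translation":[0,0,-0.7],"turn":0},
    {"translation":[0,0,-0.7],"turn":0},
    {"translation":[0,0,-0.7],"turn":0},
  ],
)

```text
clock: 53.67
tcp_pos: [0.5266, 0.1684, 0.2151]
orientation: [-3.14, -0.078, 0.003]
wrist_force: [-1.0, 0.5, -7.5]
gripper_width: 0.059
gripper_force: 58.5
```

>>> step_arm(
  motion=[
    {"translation":[0,0,-0.7],"turn":0},
    {"translation":[0,0,-0.7],"turn":0},
    {"translation":[0,0,-0.7],"turn":0},
    {"translation":[0,0,-0.7],"turn":0},
    {"translation":[0,0,-0.7],"turn":0},
    {"translation":[0,0,-0.6],"turn":0},
    {"translation":[0,0,-0.3],"turn":0},
    {"translation":[0,0,0],"turn":0},
  ],
)

```text
clock: 54.33
tcp_pos: [0.5274, 0.1683, 0.2596]
orientation: [-3.141, -0.077, -0.002]
wrist_force: [-0.1, -0.4, -5.5]
gripper_width: 0.053
gripper_force: 58.5
```

>>> step_arm(
  motion=[
    {"translation":[0,0,0],"turn":0},
    {"translation":[0,0,0],"turn":0},
    {"translation":[0,0,0],"turn":0},
  ],
)

```text
clock: 54.58
tcp_pos: [0.527, 0.1683, 0.2584]
orientation: [3.141, 0.077, -0.002]
wrist_force: [0.2, -0.5, -7.9]
gripper_width: 0.054
gripper_force: 58.5
```

Run:
```python
from h import *
go([.4805,.0223,.259],2.8)
```

```text
at [0.527  0.1683 0.2584] yaw 2.82 F [ 0.2 -0.5 -7.9] w 0.46 gf 58.5 t 54.58
  shift cm [-5.36 14.35 -0.05] turn 0.02
```

Full weight in hand, above the hooks. Backing out the way it came in.

>>> step_arm(
  motion=[
    {"translation":[-0.11,0.3,0],"turn":0},
    {"translation":[-0.22,0.6,0],"turn":0},
    {"translation":[-0.34,0.9,0],"turn":0},
    {"translation":[-0.41,1.1,0],"turn":0},
    {"translation":[-0.45,1.2,0],"turn":0},
    {"translation":[-0.45,1.2,0],"turn":0},
    {"translation":[-0.45,1.2,0],"turn":0},
    {"translation":[-0.45,1.2,0],"turn":0},
  ],
)

```text
clock: 55.25
tcp_pos: [0.5017, 0.0884, 0.259]
orientation: [3.141, 0.077, 0.0]
wrist_force: [-0.1, 0.3, -7.0]
gripper_width: 0.055
gripper_force: 58.5
```

>>> step_arm(
  motion=[
    {"translation":[-0.45,1.2,0],"turn":0},
    {"translation":[-0.45,1.2,0],"turn":0},
    {"translation":[-0.45,1.2,0],"turn":0},
    {"translation":[-0.41,1.1,0],"turn":0},
    {"translation":[-0.34,0.9,0],"turn":0},
    {"translation":[-0.22,0.6,0],"turn":0},
    {"translation":[-0.15,0.4,0],"turn":0},
    {"translation":[0,0,0],"turn":0},
  ],
)

```text
clock: 55.92
tcp_pos: [0.4807, 0.0222, 0.2589]
orientation: [3.141, 0.076, 0.0]
wrist_force: [1.4, 0.4, -6.7]
gripper_width: 0.049
gripper_force: 58.5
```

>>> step_arm(
  motion=[
    {"translation":[0,0,0.5],"turn":0},
    {"translation":[0,0,1],"turn":0},
    {"translation":[0,0,1.4],"turn":0},
    {"translation":[0,0,1.6],"turn":0},
    {"translation":[0,0,1.6],"turn":0},
    {"translation":[0,0,1.6],"turn":0},
    {"translation":[0,0,1.6],"turn":0},
    {"translation":[0,0,1.4],"turn":0},
  ],
)

```text
clock: 56.58
tcp_pos: [0.4806, 0.0235, 0.1505]
orientation: [-3.14, -0.079, 0.001]
wrist_force: [-0.0, -1.5, -6.8]
gripper_width: 0.054
gripper_force: 58.6
```

>>> step_arm(
  motion=[
    {"translation":[0,0,1],"turn":0},
    {"translation":[0,0,0.6],"turn":0},
    {"translation":[0,0,0.4],"turn":0},
    {"translation":[0,0,0],"turn":0},
    {"translation":[0,0,0],"turn":0},
    {"translation":[0,0,0],"turn":0},
  ],
)

```text
clock: 57.08
tcp_pos: [0.4812, 0.0228, 0.1325]
orientation: [3.14, 0.077, 0.002]
wrist_force: [0.4, 0.0, -7.0]
gripper_width: 0.061
gripper_force: 58.5
```

Run:
```python
from h import *
go([.4805,.0223,.1165],2.8)
```

```text
at [0.4812 0.0228 0.1325] yaw 2.83 F [ 0.4  0.  -7. ] w 0.52 gf 58.5 t 57.08
  shift cm [-0.08  0.05  1.6 ] turn 0.03
```

Easing onto the bench while watching the force.

>>> step_arm(
  motion=[
    {"translation":[0,0,0.3],"turn":0},
    {"translation":[0,0,0.3],"turn":0},
    {"translation":[0,0,0.3],"turn":0},
    {"translation":[0,0,0.3],"turn":0},
    {"translation":[0,0,0.2],"turn":0},
    {"translation":[0,0,0],"turn":0},
    {"translation":[0,0,0],"turn":0},
  ],
)

```text
clock: 57.67
tcp_pos: [0.4815, 0.0225, 0.1222]
orientation: [3.138, 0.078, 0.008]
wrist_force: [-14.3, 0.9, 36.7]
gripper_width: 0.057
gripper_force: 63.1
```

>>> step_arm(
  motion=[
    {"translation":[0,0,0.1],"turn":0},
    {"translation":[0,0,0.1],"turn":0},
    {"translation":[0,0,0],"turn":0},
    {"translation":[0,0,0],"turn":0},
  ],
)

```text
clock: 58.0
tcp_pos: [0.4818, 0.0224, 0.122]
orientation: [3.138, 0.078, 0.011]
wrist_force: [-20.4, 0.5, 53.6]
gripper_width: 0.055
gripper_force: 64.9
```

>>> step_arm(
  motion=[
    {"translation":[0,0,0.1],"turn":0},
    {"translation":[0,0,0],"turn":0},
    {"translation":[0,0,0],"turn":0},
  ],
)

```text
clock: 58.25
tcp_pos: [0.4819, 0.0223, 0.1219]
orientation: [3.137, 0.078, 0.013]
wrist_force: [-23.8, 1.4, 62.4]
gripper_width: 0.057
gripper_force: 65.8
```

It is down and being pressed, so I'll back off until the force vanishes.

>>> step_arm(
  motion=[
    {"translation":[0,0,-0.1],"turn":0},
    {"translation":[0,0,-0.1],"turn":0},
    {"translation":[0,0,-0.1],"turn":0},
    {"translation":[0,0,0],"turn":0},
    {"translation":[0,0,0],"turn":0},
    {"translation":[0,0,0],"turn":0},
  ],
)

```text
clock: 58.75
tcp_pos: [0.4815, 0.0224, 0.1222]
orientation: [3.138, 0.078, 0.008]
wrist_force: [-13.8, 0.6, 35.8]
gripper_width: 0.058
gripper_force: 63.0
```

>>> step_arm(
  motion=[
    {"translation":[0,0,-0.1],"turn":0},
    {"translation":[0,0,0],"turn":0},
    {"translation":[0,0,0],"turn":0},
  ],
)

```text
clock: 59.0
tcp_pos: [0.4814, 0.0224, 0.1223]
orientation: [3.139, 0.078, 0.007]
wrist_force: [-11.2, -0.2, 28.6]
gripper_width: 0.059
gripper_force: 62.1
```

>>> step_arm(
  motion=[
    {"translation":[0,0,-0.1],"turn":0},
    {"translation":[0,0,-0.1],"turn":0},
    {"translation":[0,0,-0.15],"turn":0},
    {"translation":[0,0,0],"turn":0},
    {"translation":[0,0,0],"turn":0},
    {"translation":[0,0,0],"turn":0},
  ],
)

```text
clock: 59.5
tcp_pos: [0.481, 0.0227, 0.1226]
orientation: [3.14, 0.077, 0.001]
wrist_force: [-1.7, -0.3, 2.0]
gripper_width: 0.056
gripper_force: 59.4
```

Run:
```python
from h import *
np.set_printoptions(precision=4,suppress=True)
go([.4812,.0205,.1165],2.8)
c=cap("wrist"); t=cap("top"); 
for b in blanks(c,.066): print(b)
a=np.linspace(0,1.5,16); y=-.095*np.sin(a); z=.07+.095*np.cos(a)
print(np.round(np.c_[-np.diff(y),-np.diff(z)]*100,2).tolist())
```

```text
at [0.481  0.0227 0.1226] yaw 2.82 F [-1.7 -0.3  2. ] w 0.48 gf 59.4 t 59.5
  shift cm [0.01 0.22 0.61] turn 0.02
[[0.95, 0.05], [0.94, 0.14], [0.92, 0.23], [0.89, 0.33], [0.86, 0.41], [0.81, 0.5], [0.76, 0.57], [0.69, 0.65], [0.63, 0.71], [0.55, 0.77], [0.47, 0.82], [0.39, 0.87], [0.3, 0.9], [0.21, 0.93], [0.11, 0.94]]
```

Resting with no load. Laying the bail down along its arc, then letting go.

>>> step_arm(
  motion=[
    {"translation":[0,0.95,0.05],"turn":0},
    {"translation":[0,0.94,0.14],"turn":0},
    {"translation":[0,0.92,0.23],"turn":0},
    {"translation":[0,0.89,0.33],"turn":0},
    {"translation":[0,0.86,0.41],"turn":0},
    {"translation":[0,0.81,0.5],"turn":0},
    {"translation":[0,0.76,0.57],"turn":0},
    {"translation":[0,0.69,0.65],"turn":0},
  ],
)

```text
clock: 60.27
tcp_pos: [0.485, -0.0463, 0.0937]
orientation: [3.14, 0.077, 0.003]
wrist_force: [0.9, -0.7, 2.1]
gripper_width: 0.059
gripper_force: 62.6
```

>>> step_arm(
  motion=[
    {"translation":[0,0.63,0.71],"turn":0},
    {"translation":[0,0.55,0.77],"turn":0},
    {"translation":[0,0.47,0.82],"turn":0},
    {"translation":[0,0.39,0.87],"turn":0},
    {"translation":[0,0.3,0.9],"turn":0},
    {"translation":[0,0.21,0.93],"turn":0},
    {"translation":[0,0.11,0.94],"turn":0},
    {"translation":[0,0,0],"turn":0},
  ],
)

```text
clock: 60.93
tcp_pos: [0.4845, -0.0715, 0.0322]
orientation: [-3.139, -0.077, 0.005]
wrist_force: [-2.9, -0.3, 0.3]
gripper_width: 0.057
gripper_force: 66.3
```

>>> step_arm(
  motion=[
    {"translation":[0,0,0],"turn":0},
    {"translation":[0,0,0],"turn":0},
    {"translation":[0,0,0],"turn":0},
  ],
)

```text
clock: 61.18
tcp_pos: [0.4855, -0.0716, 0.0345]
orientation: [3.141, 0.078, 0.0]
wrist_force: [-3.3, -1.5, -0.1]
gripper_width: 0.058
gripper_force: 66.4
```

Releasing and rising clear, then checking the pan and blanks.

>>> step_arm(
  motion=[
    {"translation":[0,0,0],"turn":0},
    {"translation":[0,0,0],"turn":0},
    {"translation":[0,0,0],"turn":0},
    {"translation":[0,0,0],"turn":0},
    {"translation":[0,0,-1],"turn":0},
    {"translation":[0,0,-3],"turn":0},
    {"translation":[0,0,-4],"turn":0},
    {"translation":[0,0,-4],"turn":0},
  ],
  hand=3,
)

```text
clock: 61.85
tcp_pos: [0.4848, -0.0716, 0.1554]
orientation: [-3.14, -0.077, 0.003]
wrist_force: [2.0, -0.6, -0.6]
gripper_width: 0.349
gripper_force: 0.0
```

>>> step_arm(
  motion=[
    {"translation":[0,0,-4],"turn":0},
    {"translation":[-2,0,-4],"turn":0},
    {"translation":[-3,-2,-4],"turn":0},
    {"translation":[-3,-2.5,0],"turn":0},
    {"translation":[-2,-3,0],"turn":0},
    {"translation":[0,0,0],"turn":0},
    {"translation":[0,0,0],"turn":0},
    {"translation":[0,0,0],"turn":0},
  ],
)

```text
clock: 62.52
tcp_pos: [0.3906, -0.0062, 0.2625]
orientation: [3.14, 0.078, 0.001]
wrist_force: [1.1, -0.3, -0.1]
gripper_width: 0.35
gripper_force: 0.0
```

Run:
```python
from h import *
np.set_printoptions(precision=4,suppress=True)
go([.4812,.0205,.1165],2.8)
c=cap("wrist","w30.png"); t=cap("top")
for b in blanks(c,.066): print(b)
for b in blanks(t,.029): print("top",b)
h=cv2.cvtColor(c["frame"],cv2.COLOR_BGR2HSV)
m=cv2.inRange(h,(0,0,170),(180,35,255)); m=cv2.morphologyEx(m,cv2.MORPH_OPEN,np.ones((3,3)))
for k in cv2.findContours(m,0,2)[0]:
    if cv2.contourArea(k)>150:
        q=np.array([onz(c,*p,.021)[:2] for p in k[:,0].astype(float)]); print(q.min(0),q.max(0),cv2.contourArea(k))
```

```text
at [ 0.3906 -0.0062  0.2625] yaw 2.84 F [ 1.1 -0.3 -0.1] w 2.98 gf 0.0 t 62.52
  shift cm [ 9.18 -2.22 14.61] turn 0.04
(array([241.,  95.]), array([0.4788, 0.0226], dtype=float32), array([0.0582, 0.1037], dtype=float32), 0.1)
top (array([188., 349.]), array([-0.0879, -0.0014], dtype=float32), array([0.0368, 0.1081], dtype=float32), -71.5)
top (array([220., 310.]), array([ 0.0755, -0.0545], dtype=float32), array([0.034 , 0.1262], dtype=float32), 53.6)
top (array([165., 302.]), array([0.0213, 0.1334], dtype=float32), array([0.0819, 0.1077], dtype=float32), -8.2)
top (array([143., 264.]), array([0.1242, 0.2679], dtype=float32), array([0.0388, 0.1043], dtype=float32), 72.7)
[ 0.0476 -0.0956] [0.1191 0.0137] 591.0
[ 0.0825 -0.0944] [0.1644 0.035 ] 1078.5
[0.3369 0.2825] [0.4022 0.4095] 1544.0
[0.3683 0.2898] [0.4203 0.4038] 891.5
[0.428  0.0625] [0.506  0.0764] 310.0
[ 0.4856 -0.0341] [0.5484 0.0034] 611.0
[ 0.3882 -0.0854] [0.5764 0.0486] 1273.5
```

Run:
```python
from h import *
np.set_printoptions(precision=4,suppress=True)
c=cap("wrist","w31.png"); env.observe()
x=np.arange(.40,.56,.0005); y=np.arange(.10,-.06,-.0005)
def rect(z):
    M=np.array([[proj(c,[a,b,z]) for a in x] for b in y]).astype(np.float32); return cv2.remap(c["frame"],M[...,0],M[...,1],1)
I=rect(.021); h=cv2.cvtColor(I,cv2.COLOR_BGR2HSV); w=((h[...,1]<45)&(h[...,2]>150)).astype(np.uint8)
cv2.imwrite("pics/rect31.png",I)
for nm,rg,f in(("left",slice(0,120),min),("right",slice(200,320),max)):
    P=[]
    for j in range(40,290,5):
        r=np.where(w[rg,j]>0)[0]
        if len(r)>3: P.append((x[j],y[f(r)+rg.start]))
    P=np.array(P); k=np.polyfit(*P.T,1)
    for _ in range(4):
        e=abs(np.polyval(k,P[:,0])-P[:,1]); s=e<=max(.0015,np.median(e)*1.5); k=np.polyfit(*P[s].T,1)
    print(nm,len(P),s.sum(),"yaw",np.degrees(np.arctan(k[0])),"y at .481:",np.polyval(k,.481)); print(P[s][::4])
# blank top edges at z=.066 (tan)
T=rect(.066); H=cv2.cvtColor(T,cv2.COLOR_BGR2HSV); b=cv2.inRange(H,(15,40,150),(32,160,255)); b=cv2.morphologyEx(b,cv2.MORPH_OPEN,np.ones((7,7)))
A=[];Bq=[]
for j in range(80,240,4):
    r=np.where(b[:,j]>0)[0]
    if len(r)>60: A.append((x[j],y[r.min()]));Bq.append((x[j],y[r.max()]))
for q in(A,Bq):
    q=np.array(q);k=np.polyfit(*q.T,1)
    for _ in range(4):
        e=abs(np.polyval(k,q[:,0])-q[:,1]); s=e<=max(.001,np.median(e)*1.5); k=np.polyfit(*q[s].T,1)
    print("blank edge",len(q),s.sum(),np.degrees(np.arctan(k[0])),np.polyval(k,.481))
```

```text
left 46 37 yaw 2.9487858179171527 y at .481: 0.07949088871746983
[[0.42   0.076 ]
 [0.435  0.0775]
 [0.445  0.0775]
 [0.455  0.078 ]
 [0.465  0.0785]
 [0.475  0.079 ]
 [0.4975 0.08  ]
 [0.5075 0.081 ]
 [0.5175 0.081 ]
 [0.5425 0.083 ]]
right 47 44 yaw 2.930512978720899 y at .481: -0.03540241179423993
[[ 0.42   -0.0375]
 [ 0.43   -0.0385]
 [ 0.44   -0.038 ]
 [ 0.45   -0.0375]
 [ 0.475  -0.0355]
 [ 0.485  -0.035 ]
 [ 0.495  -0.035 ]
 [ 0.505  -0.0345]
 [ 0.515  -0.034 ]
 [ 0.525  -0.033 ]
 [ 0.535  -0.032 ]]
blank edge 40 26 14.298038937229125 0.060030657612869284
blank edge 40 24 3.9676780649126235 -0.005370299959687859
```

The pan stands flat at (0.481, 0.022), yaw 2.9° (rim width 115 mm, edges parallel). The top blank's clean edge is at y = -0.005, 4.0°, so it is centred and aligned within limits. The other long edge was spoilt by a shaving, so the alignment rests on that one edge. Handing in.

```bash
python3 -c "
from h import *
print(env.close_job())"
```

```text
the job is handed in; nothing more can be done
None
```

I handed in the job at about 63 s of the 210 s allowed, but no verdict came back, so success isn't confirmed: all three blanks were weighed, the marker set about 49 mm down (within about 1 mm of the pointer), and the loaded pan is back upright on the bench.

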